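Unstack the clean lab ware and set out the bench

TASK

The clean lab ware was left in two stacks on the bench. Take the stacks apart and set each thing upright, centred and square on its own place: the amber jar on the stirrer's round white plate, the metal block on the heater's black plate, the orange-lidded tip box on the orange-edged mat, and the purple and the green rack each lengthways on the mat edged in its own colour. Let go of everything and leave it standing still.

Things in the scene. Friction and masses are not known exactly. Their poses are not given: they have to be found in the camera images.
- jar: Dark amber jar with a white cap and a white label band, loose; 46 mm diameter for its lower 50 mm, then a cap of 39 mm diameter, 68 mm tall in all. Starts standing on the tip box. Origin: centre of its underside; z up.
- tip_box: Closed tip box, white below with an orange lid, loose; 58 (x) x 80 (y) x 45 mm high. Starts on one of the two racks (either one, a little askew), with the jar on its lid. Origin: centre of its underside; z up, y along its long side.
- metal_block: Bare aluminium block with 12 dark holes on top, loose, about 0.4 kg; 56 (x) x 74 (y) x 40 mm high. Starts on the rack that does not carry the tip box, a little askew. Origin: centre of its underside; z up, y along its long side.
- purple_rack: Purple tube rack with many small dark holes, loose; 52 (x) x 130 (y) x 36 mm high, flat top. Starts on the bench under the tip box or the metal block. Origin: centre of its underside; z up, y along its long side.
- green_rack: Bright green tube rack, otherwise like the purple one, loose; 52 (x) x 130 (y) x 36 mm high. Starts on the bench under the tip box or the metal block. Origin: centre of its underside; z up, y along its long side.
- stirrer_plate (a point): Centre of the top of the round white plate, 90 mm diameter, on the magnetic stirrer (dark blue fixed box 105 x 105 mm). This point is 45 mm above the bench; z up.
- heater_plate (a point): Centre of the top of the black plate, 80 (x) x 98 (y) mm, on the dry-bath heater (grey fixed box 105 x 105 mm). This point is 55 mm above the bench; z up, the block's long side goes along y.
- orange_mat_top (a point): Centre of the top of the flat pale mat with an orange edge 14 mm wide, fixed; 86 (x) x 110 (y) mm, 4 mm thick, so this point is 4 mm above the bench; z up, y along its long side, as for the tip box.
- purple_mat_top (a point): Centre of the top of the flat pale mat with a purple edge, fixed; 86 (x) x 150 (y) mm, 4 mm thick, this point is 4 mm above the bench; z up, y along its long side, as for the rack.
- green_mat_top (a point): Centre of the top of the flat pale mat with a green edge, fixed; 86 (x) x 150 (y) mm, 4 mm thick, this point is 4 mm above the bench; z up, y along its long side, as for the rack.

How it is judged:
By the outcome, as a careful person would: the job done as asked, in the order asked, and still so for the second after the job is handed in, with the robot touching nothing.
It also fails if it takes over 136 s, if anything falls off the work surface, if the arm or the gripper's body presses on something with over 40 N, if the wrist force passes 120 N, or if a joint passes its speed limit or range.

ROBOT

A 6-joint arm with a two-finger parallel gripper is mounted at the origin on the work surface. World frame = base frame: x ahead of the robot, y to its left, z up, the work surface at z = 0. Lengths are in mm, angles in rad, forces in N, time in s.
With the tool pointing down it reaches from about 300 to 875 mm from the base axis. Payload 6.4 kg.
Tool frame: the origin (TCP) lies midway between the tips of the shut fingers; the grasp point (between the pads) lies 19 mm behind it; x points along the fingers, z is the direction in which the jaws open and shut, and the axes are right-handed (so a half turn about x gives the same grasp; the last joint's range is limited). The gripper opens to 88 mm and grips with 3 to 60 N. Pads are 18 mm wide; open, the fingers measure 123 mm over their backs; the gripper's body (75 mm by 187 mm) begins 45 mm behind the grasp point.
Start: joints at [0.969, 0.181, 1.607, -0, 1.354, -0.206], TCP at [221.679, 530.565, 238.714] pointing down, gripper open.
Joint ranges: [-2.99, 2.99], [-0.89, 2.07], [0.3, 2.58], [-1.14, 4.28], [0, 2.63], [-3.12, 3.12]. Speed limits (rad/s): [2.57, 2.57, 3.01, 3.14, 3.14, 3.14].

INTERFACE

Orientations are given as a 3x3 rotation matrix whose columns are the frame's x, y, z axes.
In Python, from plant import * gives the robot as it stands.
- The arm moves only by the tool jog_arm, never from a script. Its argument "commands" is a list that holds one entry, the list of rows, each a list of 7 numbers: the shift along the tool's x, y, z in m, then the turn, a rotation vector about the tool's x, y, z in rad, then the closure, from 0 (fully open) to 1 (shut). In form: [[[x, y, z, ax, ay, az, jaw], ...]]. A call has 1 to 20 rows; each row is the pose to reach, as a shift and turn from the pose commanded when the call began, along the tool's axes at that moment; what a row does not reach only later rows make up. A row lasts 1/10 s, in which the tool goes at most 50 mm and 8.59 degrees, less where a joint would pass 70% of its speed; a pose out of reach is approached as far as the arm can. A call with a gripper value outside its range is refused whole. The fingers move at their own pace and stop on an object; "grip_force" is the grip in N (left out, the last holds). Time passes only in rows, so rows that repeat a pose let the fingers close. It gives the time, the measured TCP pose, the force and the opening at its end, in the units of the state.
- observe(): the state, without advancing time (a new reading comes with each control period).
- snapshot(name): name is "scene" or "top" or "wrist"; returns a dict with "color" (480x640x3 uint8, red, green, blue), "intrinsics" (3x3 intrinsics, pixels), "D" ([k1, k2, p1, p2, k3] as OpenCV has them; the pictures are not rectified), "cam_to_world" (4x4, takes a point from camera to world coordinates). Camera axes: x right, y down, z forward; pixel columns grow to the right and rows downward; lengths in mm; the calibration is good to about 2 mm. A picture is of the moment at which its call begins. There is no depth.
- finish_job(): hands the job in, once; it reports no verdict.
The state is a dict: "clock": time; "q": joint angles; "joint_vel": joint speeds; "effort": joint torques, N m; "position": TCP position; "tcp_rot": TCP orientation; "ft_force": force on the tool from outside, world axes, zero at the start; "ft_torque": the same for the moment, N m; "gripper_width": finger opening in mm.
Only numpy, scipy, OpenCV 4.12 (cv2) and the standard library are available. Lean on these libraries where they do the work, as an engineer would, in place of code of your own. Each camera call takes 0.05 s, during which the arm holds its last target.

## Working session

There is one attempt and no reset: what is moved stays moved. The work goes in short steps, Python scripts to look and compute and a tool call to move; the robot and the scene stay as the last step left them, time stands still between calls to the robot, and variables do not carry over. Pictures are saved under pics/ and viewed, and the job is handed in when it is done.

Besides the shell and the picture viewer there is one more tool, called after ">>>" as name(argument=value, ...) on one line, values as JSON. jog_arm: Moves the arm, as the interface text tells. Its arguments: {"type":"object","properties":{"commands":{"type":"array","items":{"type":"array","items":{"type":"array","items":{"type":"number"}}}},"grip_force":{"type":"number"}},"required":["commands"]}

```bash
ls; mkdir -p pics; python3 - <<'E'
from plant import *
import cv2
s=observe();print({k:s[k] for k in('clock','position','tcp_rot','ft_force','gripper_width')})
for n in('scene','top','wrist'):
    p=snapshot(n);cv2.imwrite(f'pics/{n}0.png',p['color'][:,:,::-1]);print(n,p['intrinsics'],p['D'],p['cam_to_world'])
E
```

```text
pics
{'clock': 0.0, 'position': array([221.35871773, 530.12397236, 237.82344622]), 'tcp_rot': array([[-9.75022918e-04, -9.22685575e-01,  3.85552044e-01],
       [-1.38965922e-03,  3.85553105e-01,  9.22684601e-01],
       [-9.99998559e-01,  3.63852681e-04, -1.65814163e-03]]), 'ft_force': array([ 0.37268513, -0.01190008, -0.14585117]), 'gripper_width': 88.1359474280366}
scene [[600.64231084   0.         318.21213963]
 [  0.         600.64231084 243.95149176]
 [  0.           0.           1.        ]] [0.02071572 0.         0.         0.         0.        ] [[ 2.70240997e-01  5.31746571e-01 -8.02630294e-01  1.63962621e+03]
 [ 9.62466418e-01 -1.70904357e-01  2.10831912e-01 -3.05657336e+02]
 [-2.50638680e-02 -8.29480130e-01 -5.57973581e-01  8.56489187e+02]
 [ 0.00000000e+00  0.00000000e+00  0.00000000e+00  1.00000000e+00]]
top [[488.57445946   0.         315.30227775]
 [  0.         488.57445946 251.33883001]
 [  0.           0.           1.        ]] [0.019108 0.       0.       0.       0.      ] [[ 2.39990991e-03 -9.86356870e-01  1.64603661e-01  3.25114210e+02]
 [-9.99958040e-01 -9.11854832e-04  9.11519780e-03 -1.32112229e+01]
 [-8.84074333e-03 -1.64618630e-01 -9.86317671e-01  1.15004285e+03]
 [ 0.00000000e+00  0.00000000e+00  0.00000000e+00  1.00000000e+00]]
wrist [[371.9374824    0.         319.27670806]
 [  0.         371.9374824  239.05499934]
 [  0.           0.           1.        ]] [-0.07634739  0.          0.          0.          0.        ] [[ 3.85506282e-01  8.77621781e-01  2.84894569e-01  1.46283355e+02]
 [ 9.22699787e-01 -3.65609553e-01 -1.22289650e-01  5.60958684e+02]
 [-3.16388475e-03  3.10015587e-01 -9.50726210e-01  3.83737232e+02]
 [ 0.00000000e+00  0.00000000e+00  0.00000000e+00  1.00000000e+00]]
```

View pics/top0.png

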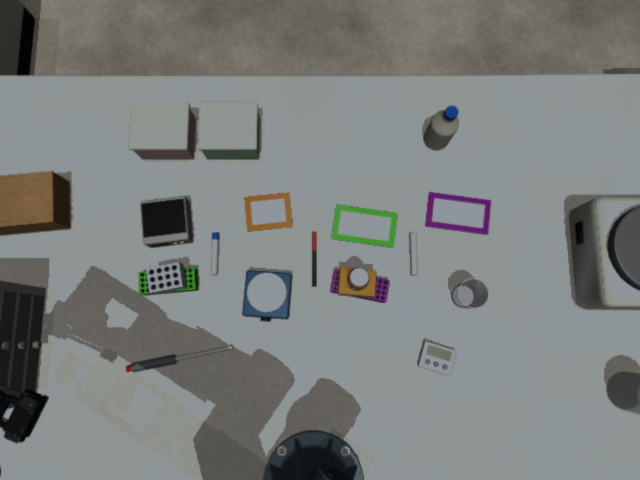

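View pics/scene0.png

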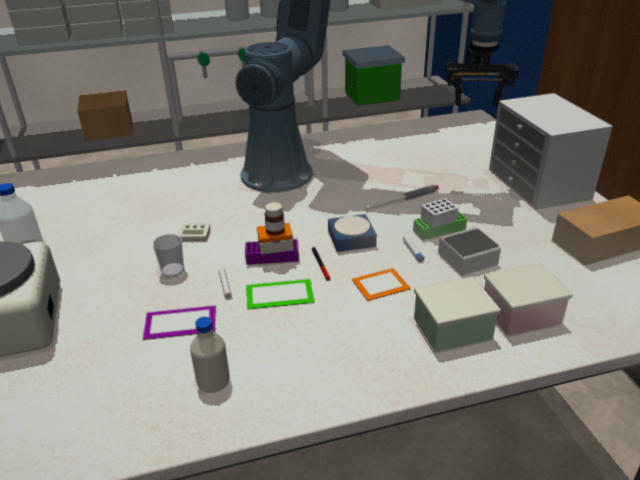

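View pics/wrist0.png

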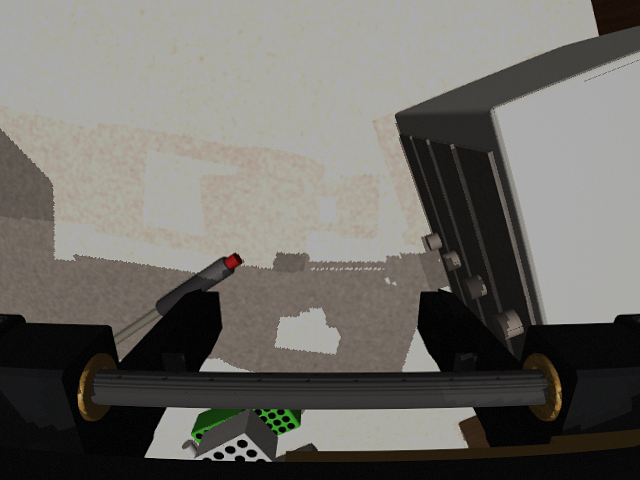

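Top view (up = +x, left = +y): the metal block sits on the green rack at about (168,278), the jar on the tip box on the purple rack at (360,284). The stirrer is at (267,294) and the heater at (165,220). The mats are orange (268,212), green (365,227) and purple (458,213). Next I'll measure in enlarged crops.

```bash
python3 - <<'E'
import cv2
im=cv2.imread('pics/top0.png')
def c(n,x,y,w,h,s): cv2.imwrite(f'pics/{n}.png',cv2.resize(im[y:y+h,x:x+w],None,fx=s,fy=s,interpolation=cv2.INTER_CUBIC))
c('c_left',120,180,100,75,8); c('c_left2',120,240,100,75,8); c('c_mid',320,245,100,75,8); c('c_stir',220,255,100,75,8)
E
```

```text
(no output)
```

View pics/c_left.png

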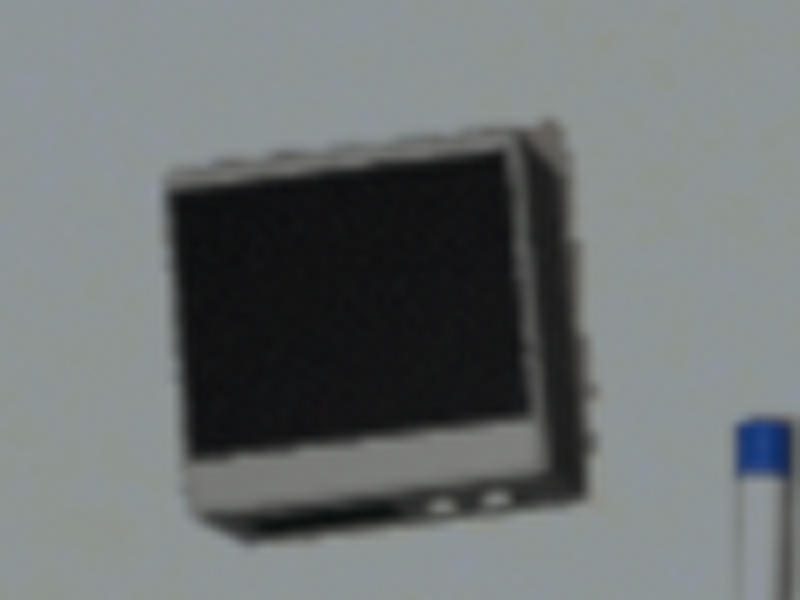

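View pics/c_left2.png

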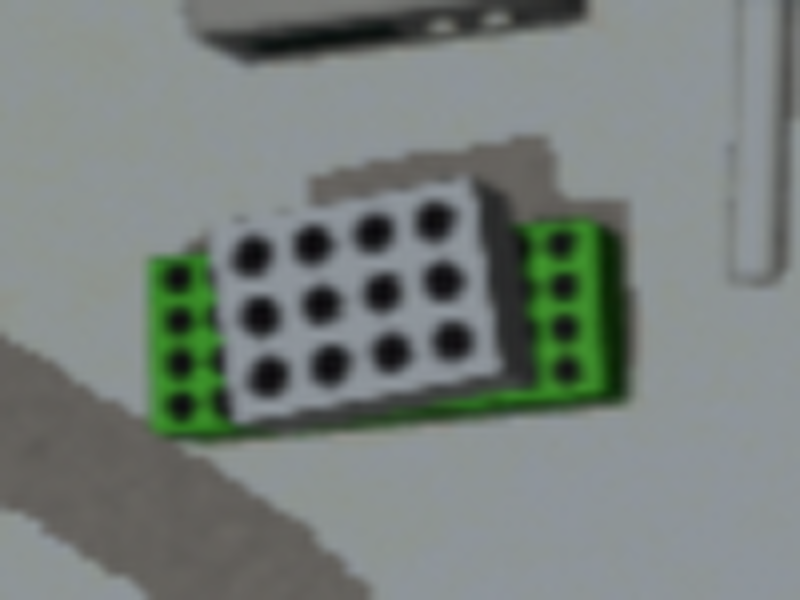

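View pics/c_mid.png

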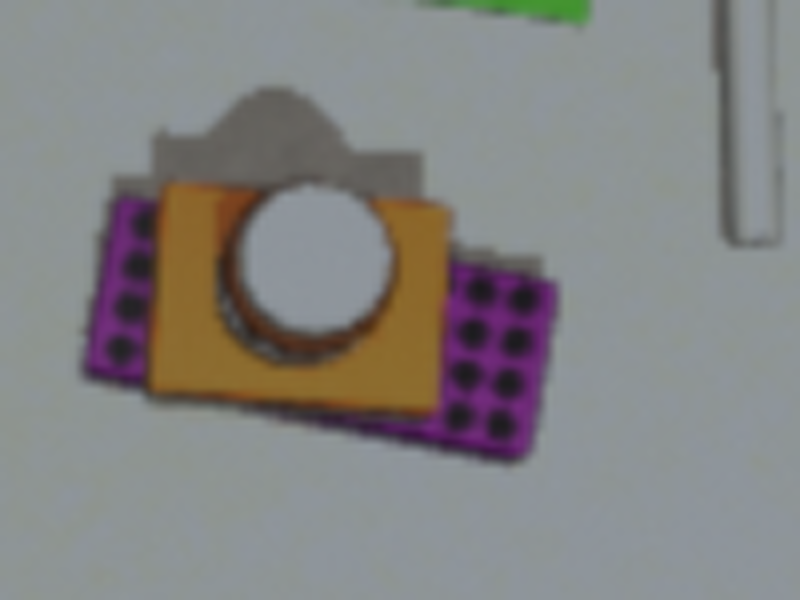

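View pics/c_stir.png

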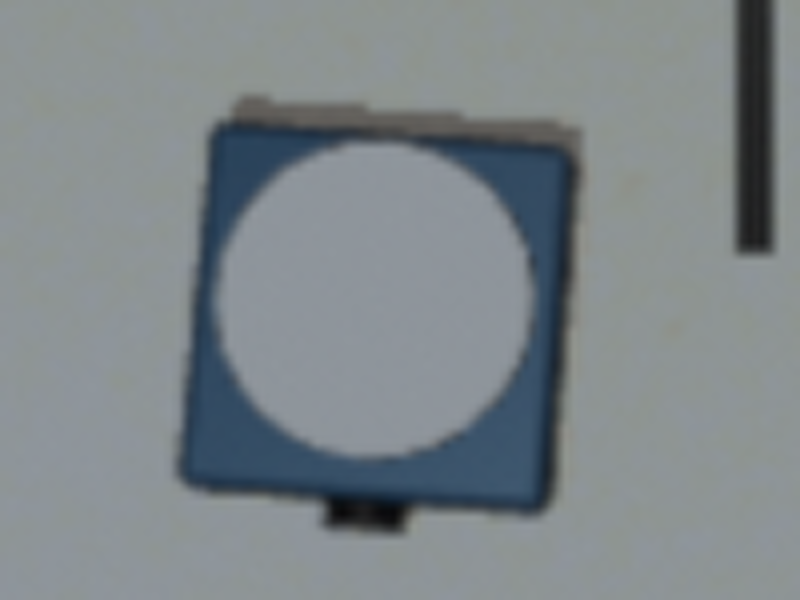

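```bash
cat > h.py <<'E'
import numpy as np, cv2
def ray(px,K,D,T,z):
    p=cv2.undistortPoints(np.array(px,float).reshape(-1,1,2),K,np.array(D))[:,0]
    d=np.c_[p,np.ones(len(p))]@T[:3,:3].T
    o=T[:3,3]
    return (o+d*((z-o[2])/d[:,2])[:,None])[:,:2]
def rect(P,w,l):
    "fit known rect (w along x,l along y) to 4 world corners in cyclic order; yaw about z of y axis vs world y, in (-90,90)"
    P=np.array(P); c=P.mean(0)
    best=None
    for s in (1,-1):
      for k in range(4):
        M=np.array([[-w,-l],[w,-l],[w,l],[-w,l]])/2
        M=np.roll(M[::s],k,0)
        H=M.T@(P-c); a=np.arctan2(H[0,1]-H[1,0],H[0,0]+H[1,1])
        R=np.array([[np.cos(a),-np.sin(a)],[np.sin(a),np.cos(a)]])
        e=np.sqrt((((M@R.T)-(P-c))**2).sum(1).mean())
        if best is None or e<best[0]-1e-6: best=(e,a)
    a=(best[1]+np.pi/2)%np.pi-np.pi/2
    s=[np.linalg.norm(P[i]-P[(i+1)%4]) for i in range(4)]
    return c.round(1),round(np.degrees(a),1),'rms',round(best[0],1),'sides',np.round(s,1)
E
cat > m1.py <<'E'
from plant import *
from h import *
p=snapshot('top');K,D,T=p['intrinsics'],p['D'],p['cam_to_world']
def cr(x0,y0,pts): return [(x0+(u+.5)/8-.5,y0+(v+.5)/8-.5) for u,v in pts]
R=lambda px,z:ray(px,K,D,T,z)
print('heater',rect(R(cr(120,180,[(170,195),(503,155),(530,413),(192,455)]),55),80,98))
print('block',rect(R(cr(120,240,[(212,222),(470,182),(500,372),(235,420)]),76),56,74))
print('green',rect(R(cr(120,240,[(150,258),(600,220),(607,400),(152,432)]),36),52,130))
print('purple',rect(R(cr(320,245,[(115,197),(555,280),(527,455),(85,375)]),36),52,130))
print('tip',rect(R(cr(320,245,[(163,183),(452,205),(440,410),(148,390)]),81),58,80))
print('jar',R(cr(320,245,[(315,258),(237,258),(393,258)]),149))
print('stir',R(cr(220,255,[(374,300),(215,300),(533,300)]),45))
hsv=cv2.cvtColor(p['color'],cv2.COLOR_RGB2HSV)
for n,lo,hi,l,box in (('orange',8,22,110,(235,180,300,240)),('green',45,75,150,(325,195,405,256)),('purple',135,160,150,(415,180,505,245))):
    m=cv2.inRange(hsv,(lo,120,60),(hi,255,255));k=np.zeros_like(m);x0,y0,x1,y1=box;k[y0:y1,x0:x1]=m[y0:y1,x0:x1]
    # contours on 4x image
    k=cv2.resize(k,None,fx=4,fy=4,interpolation=cv2.INTER_LINEAR);k=(k>127).astype(np.uint8)
    cs=cv2.findContours(k,cv2.RETR_EXTERNAL,cv2.CHAIN_APPROX_NONE)[0];c=max(cs,key=cv2.contourArea)
    q=cv2.undistortPoints(c.astype(float)/4-.375,K,D,P=K).astype(np.float32)
    b=((c[:,0].astype(float)+.5)/4-.5)
    W=R(b,4).astype(np.float32)
    r=cv2.minAreaRect(W); print(n,rect(cv2.boxPoints(r),86,l))
E
python3 m1.py
```

```text
heater (array([586.4, 347.1]), np.float64(7.7), 'rms', np.float64(1.7), 'sides', array([96.3, 77. , 96.7, 77.3]))
block (array([446.8, 331.5]), np.float64(10.1), 'rms', np.float64(1.2), 'sides', array([71.8, 54. , 73.4, 55.7]))
green (array([443.1, 337.3]), np.float64(4.5), 'rms', np.float64(0.8), 'sides', array([129.2,  52. , 129.5,  50.1]))
purple (array([ 432.4, -104.1]), np.float64(-10.4), 'rms', np.float64(1.4), 'sides', array([127.8,  50.7, 127.2,  51.9]))
tip (array([436.2, -95.3]), np.float64(-4.2), 'rms', np.float64(0.6), 'sides', array([79.7, 56.5, 79.7, 57.2]))
jar [[ 439.12507403  -93.86428296]
 [ 439.09394714  -73.82080884]
 [ 439.15698349 -113.89660413]]
stir [[415.99844304 107.64340756]
 [415.9404742  152.64883513]
 [416.06220697  62.64965383]]
orange (array([614.2, 112.2], dtype=float32), np.float64(6.5), 'rms', np.float64(0.4), 'sides', array([109.3,  86.1, 109.3,  86.1], dtype=float32))
green (array([ 579.5, -119.3], dtype=float32), np.float64(-8.4), 'rms', np.float64(0.4), 'sides', array([ 86.3, 149.3,  86.3, 149.3], dtype=float32))
purple (array([ 610.8, -344.3], dtype=float32), np.float64(-8.0), 'rms', np.float64(0.5), 'sides', array([ 85.4, 149.3,  85.4, 149.3], dtype=float32))
```

The fits are consistent with the known sizes. I'll write a helper that computes moves, then go above the jar.

```bash
cat >> h.py <<'E'
def go(s,*wps):
    "print tool-frame shift (m)/rotvec to reach world waypoints (x,y,z,yawdeg) from the measured state"
    from scipy.spatial.transform import Rotation as Ro
    R=np.array(s['tcp_rot']);p=np.array(s['position'])
    print('t',round(s['clock'],2),'at',p.round(1),'yaw',round(np.degrees(np.arctan2(R[1,2],R[0,2])),2),'F',np.round(s['ft_force'],1),'w',round(s['gripper_width'],1))
    for x,y,z,a in wps:
        a=np.radians(a);zz=np.array([np.cos(a),np.sin(a),0]);xx=np.array([0,0,-1.]);T=np.c_[xx,np.cross(zz,xx),zz]
        d=R.T@(np.array([x,y,z])-p)/1000; r=Ro.from_matrix(R.T@T).as_rotvec()
        print((x,y,z),d.round(4),r.round(4),'rows>=',int(np.ceil(max(np.linalg.norm(d)/.05,np.linalg.norm(r)/.15))))
def snap(name,out,box=None,s=1):
    from plant import snapshot
    p=snapshot(name);im=p['color'][:,:,::-1]
    if box: im=im[box[1]:box[3],box[0]:box[2]]
    if s!=1: im=cv2.resize(im,None,fx=s,fy=s,interpolation=cv2.INTER_CUBIC)
    cv2.imwrite(out,im);np.savez('/tmp/'+name,K=p['intrinsics'],D=p['D'],T=p['cam_to_world']);return p
E
python3 -c "
from plant import *
from h import *
go(observe(),(438,-94,238,0),(438,-94,92,0))"
```

```text
t 0.2 at [221.5 530.3 238.1] yaw 67.32 F [-0.3  0.3 -0.5] w 88.2
(438, -94, 238) [ 0.0006 -0.4405 -0.4926] [ 1.175e+00 -1.100e-03  4.000e-04] rows>= 14
(438, -94, 92) [ 0.1466 -0.4405 -0.4924] [ 1.175e+00 -1.100e-03  4.000e-04] rows>= 14
```

>>> jog_arm(commands=[[[0, -0.4405, -0.4925, 1.175, 0, 0, 0], [0, -0.4405, -0.4925, 1.175, 0, 0, 0], [0, -0.4405, -0.4925, 1.175, 0, 0, 0], [0, -0.4405, -0.4925, 1.175, 0, 0, 0], [0, -0.4405, -0.4925, 1.175, 0, 0, 0], [0, -0.4405, -0.4925, 1.175, 0, 0, 0], [0, -0.4405, -0.4925, 1.175, 0, 0, 0], [0, -0.4405, -0.4925, 1.175, 0, 0, 0], [0, -0.4405, -0.4925, 1.175, 0, 0, 0], [0, -0.4405, -0.4925, 1.175, 0, 0, 0], [0, -0.4405, -0.4925, 1.175, 0, 0, 0], [0, -0.4405, -0.4925, 1.175, 0, 0, 0], [0, -0.4405, -0.4925, 1.175, 0, 0, 0], [0, -0.4405, -0.4925, 1.175, 0, 0, 0], [0, -0.4405, -0.4925, 1.175, 0, 0, 0], [0, -0.4405, -0.4925, 1.175, 0, 0, 0], [0, -0.4405, -0.4925, 1.175, 0, 0, 0], [0, -0.4405, -0.4925, 1.175, 0, 0, 0]]])

```text
clock: 2.0
position: [438.0, -92.2, 238.8]
tcp_rot: [[0.0, -0.002, 1.0], [0.0, 1.0, 0.002], [-1.0, 0.0, 0.0]]
ft_force: [0.1, -0.5, 0.7]
gripper_width: 88.3
```

```bash
python3 -c "
from plant import *
from h import *
go(observe(),(438,-94,92,0))
snap('wrist','pics/w1.png')"
```

```text
t 2.0 at [438.  -92.2 238.8] yaw 0.13 F [ 0.1 -0.5  0.7] w 88.3
(438, -94, 92) [ 0.1468 -0.0018 -0.    ] [ 0.0023  0.0002 -0.    ] rows>= 3
```

View pics/w1.png

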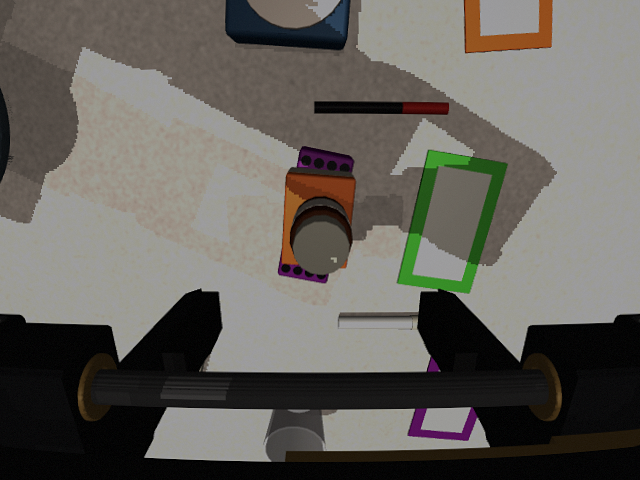

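The wrist view shows the cap's top disc centred near (322,243), radius about 30, midway between the fingers. The mats are also visible.

```bash
python3 -c "
from h import *
d=np.load('/tmp/wrist.npz')
print(ray([(322,243.5),(291,243),(353,243)],d['K'],d['D'],d['T'],149))
print('green mat',rect(ray([(429,150),(507,162),(470,293),(398,283)],d['K'],d['D'],d['T'],4),86,150))"
```

```text
[[438.95736409 -92.40349081]
 [418.20544563 -92.10671018]
 [459.7077414  -91.99623582]]
green mat (array([ 578.5, -121.3]), np.float64(-8.1), 'rms', np.float64(1.1), 'sides', array([ 83.6, 150.2,  85.4, 148.3]))
```

>>> jog_arm(commands=[[[0.05, -0.001, 0.001, 0, 0, 0, 0], [0.1, -0.001, 0.001, 0, 0, 0, 0], [0.13, -0.001, 0.001, 0, 0, 0, 0], [0.147, -0.001, 0.001, 0, 0, 0, 0], [0.147, -0.001, 0.001, 0, 0, 0, 0], [0.147, -0.001, 0.001, 0, 0, 0, 0.7], [0.147, -0.001, 0.001, 0, 0, 0, 0.7], [0.147, -0.001, 0.001, 0, 0, 0, 0.7], [0.147, -0.001, 0.001, 0, 0, 0, 0.7], [0.147, -0.001, 0.001, 0, 0, 0, 0.7], [0.147, -0.001, 0.001, 0, 0, 0, 0.7]]], grip_force=20)

```text
clock: 3.15
position: [439.4, -94.8, 92.1]
tcp_rot: [[0.0, 0.0, 1.0], [-0.0, 1.0, -0.0], [-1.0, -0.0, 0.0]]
ft_force: [-1.2, 1.2, 3.6]
gripper_width: 45.4
```

>>> jog_arm(commands=[[[-0.03, 0, 0, 0, 0, 0, 0.7], [-0.06, 0, 0, 0, 0, 0, 0.7], [-0.06, 0.05, -0.006, 0, 0, 0, 0.7], [-0.06, 0.1, -0.012, 0, 0, 0, 0.7], [-0.06, 0.15, -0.018, 0, 0, 0, 0.7], [-0.06, 0.19, -0.023, 0, 0, 0, 0.7], [-0.06, 0.2015, -0.023, 0, 0, 0, 0.7], [-0.06, 0.2015, -0.023, 0, 0, 0, 0.7], [-0.06, 0.2015, -0.023, 0, 0, 0, 0.7]]])

```text
clock: 4.05
position: [416.4, 106.1, 151.6]
tcp_rot: [[-0.0, -0.0, 1.0], [-0.001, 1.0, 0.0], [-1.0, -0.001, -0.0]]
ft_force: [0.0, -0.3, -1.1]
gripper_width: 45.6
```

```bash
python3 -c "
from plant import *
from h import *
snap('wrist','pics/w2.png')
go(observe(),(416,107.5,57,0))"
```

```text
t 4.1 at [416.5 105.7 151.6] yaw -0.05 F [ 0.4 -0.6 -1.1] w 45.5
(416, 107.5, 57) [ 0.0946  0.0018 -0.0005] [-0.0008 -0.0002  0.0005] rows>= 2
```

View pics/w2.png

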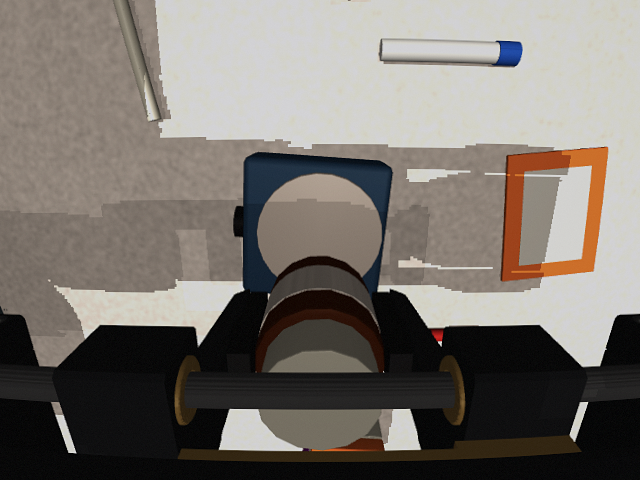

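```bash
python3 -c "
from h import *
d=np.load('/tmp/wrist.npz')
print(ray([(257,234),(382,234),(320,173.5)],d['K'],d['D'],d['T'],45), ray([(321,384),(321,319),(321,449),(257,384),(385,384)],d['K'],d['D'],d['T'],208.6))"
```

```text
[[371.08510195 107.22014129]
 [460.17036957 107.30379766]
 [415.94790816 150.1705145 ]] [[416.21629164 112.74687531]
 [416.16993737 134.49193104]
 [416.27432043  86.91300688]
 [397.46275813 112.59800199]
 [434.96695015 112.64780231]]
```

>>> jog_arm(commands=[[[0.04, 0.0005, 0, 0, 0, 0, 0.7], [0.075, 0.0005, 0, 0, 0, 0, 0.7], [0.09, 0.0005, 0, 0, 0, 0, 0.7], [0.0945, 0.0005, 0, 0, 0, 0, 0.7], [0.0955, 0.0005, 0, 0, 0, 0, 0.7], [0.0955, 0.0005, 0, 0, 0, 0, 0.7], [0.0955, 0.0005, 0, 0, 0, 0, 0.7]]])

```text
clock: 4.8
position: [417.1, 106.6, 56.8]
tcp_rot: [[0.001, 0.001, 1.0], [-0.0, 1.0, -0.001], [-1.0, -0.0, 0.001]]
ft_force: [-0.1, -0.1, -1.4]
gripper_width: 45.8
```

>>> jog_arm(commands=[[[0.0005, 0, -0.0005, 0, 0, 0, 0.7], [0.001, 0, -0.0005, 0, 0, 0, 0.7], [0.0015, 0, -0.0005, 0, 0, 0, 0.7], [0.0015, 0, -0.0005, 0, 0, 0, 0.7], [0.0015, 0, -0.0005, 0, 0, 0, 0.7]]])

```text
clock: 5.3
position: [416.2, 107.1, 55.7]
tcp_rot: [[0.001, -0.001, 1.0], [-0.001, 1.0, 0.001], [-1.0, -0.001, 0.001]]
ft_force: [-3.0, -2.9, 9.6]
gripper_width: 45.4
```

>>> jog_arm(commands=[[[0, 0, 0, 0, 0, 0, 0.3], [0, 0, 0, 0, 0, 0, 0], [0, 0, 0, 0, 0, 0, 0], [0, 0, 0, 0, 0, 0, 0], [-0.03, 0, 0, 0, 0, 0, 0], [-0.08, 0, 0, 0, 0, 0, 0], [-0.13, 0, 0, 0, 0, 0, 0], [-0.17, 0.03, 0, 0, 0, 0, 0], [-0.18, 0.08, 0, -0.05, 0, 0, 0], [-0.18, 0.13, 0.02, -0.1, 0, 0, 0], [-0.18, 0.18, 0.03, -0.17, 0, 0, 0], [-0.18, 0.22, 0.03, -0.17, 0, 0, 0], [-0.18, 0.22, 0.03, -0.17, 0, 0, 0], [-0.18, 0.22, 0.03, -0.17, 0, 0, 0]]])

```text
clock: 6.7
position: [445.1, 327.9, 234.0]
tcp_rot: [[-0.001, -0.172, 0.985], [-0.001, 0.985, 0.172], [-1.0, -0.001, -0.001]]
ft_force: [0.1, -1.1, -0.3]
gripper_width: 88.2
```

```bash
python3 -c "
from plant import *
from h import *
snap('wrist','pics/w3.png')
snap('top','pics/t3.png',(120,200,420,320),2.5)
go(observe(),(447,331.5,60,10))"
```

```text
t 6.8 at [445.5 326.4 234.3] yaw 9.72 F [ 0.2 -0.2  0.4] w 88.5
(447, 331.5, 60) [0.1743 0.0049 0.0025] [-0.0049 -0.0009  0.0007] rows>= 4
```

View pics/w3.png

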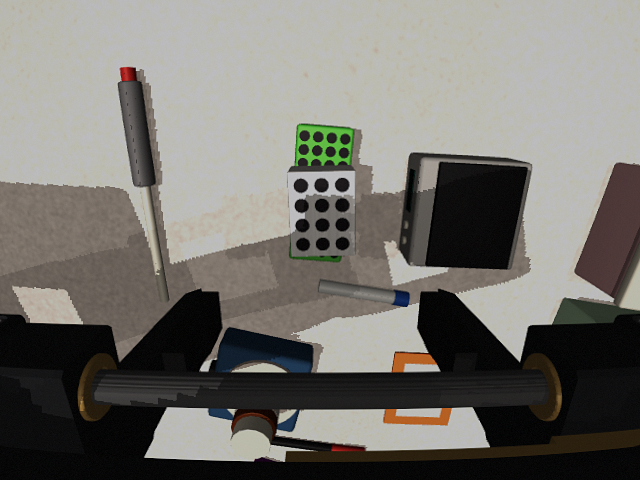

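View pics/t3.png

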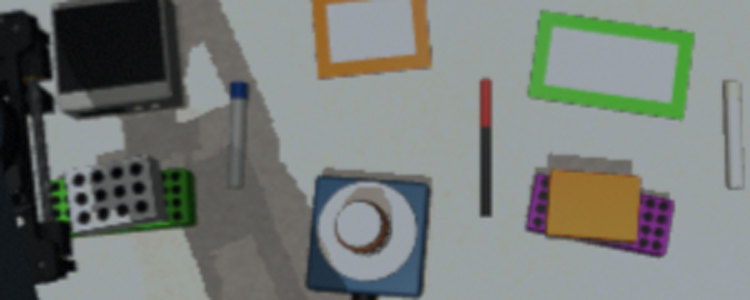

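```bash
python3 -c "
import cv2
im=cv2.imread('pics/w3.png');cv2.imwrite('pics/w3c.png',cv2.resize(im[110:285,270:540],None,fx=2.9,fy=2.9,interpolation=cv2.INTER_CUBIC))
from h import *
d=np.load('/tmp/top.npz')
print(ray([(120+(359+.5)/2.5-.5,200+(225+.5)/2.5-.5)],d['K'],d['D'],d['T'],113))"
```

```text
[[415.41685312 106.70949508]]
```

View pics/w3c.png

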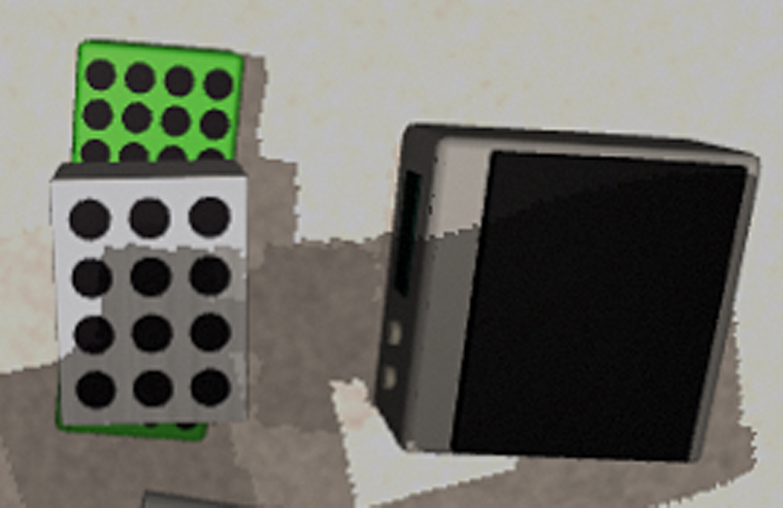

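```bash
python3 -c "
from h import *
d=np.load('/tmp/wrist.npz')
f=lambda pts,z:ray([(270+(u+.5)/2.9-.5,110+(v+.5)/2.9-.5) for u,v in pts],d['K'],d['D'],d['T'],z)
print('block',rect(f([(52,181),(247,177),(247,421),(62,424)],76),56,74))
print('heater',rect(f([(492,152),(746,168),(688,461),(453,450)],55),80,98))"
```

```text
block (array([445.7, 330.1]), np.float64(11.1), 'rms', np.float64(0.7), 'sides', array([54.7, 73. , 55.7, 72.9]))
heater (array([585.1, 346.3]), np.float64(7.5), 'rms', np.float64(0.9), 'sides', array([79.8, 96.7, 79.9, 96.2]))
```

>>> jog_arm(commands=[[[0.05, 0.0035, 0.0015, -0.012, 0, 0, 0], [0.1, 0.0035, 0.0015, -0.012, 0, 0, 0], [0.15, 0.0035, 0.0015, -0.012, 0, 0, 0], [0.18, 0.0035, 0.0015, -0.012, 0, 0, 0], [0.192, 0.0035, 0.0015, -0.012, 0, 0, 0], [0.192, 0.0035, 0.0015, -0.012, 0, 0, 0], [0.192, 0.0035, 0.0015, -0.012, 0, 0, 0.6], [0.192, 0.0035, 0.0015, -0.012, 0, 0, 0.6], [0.192, 0.0035, 0.0015, -0.012, 0, 0, 0.6], [0.192, 0.0035, 0.0015, -0.012, 0, 0, 0.6], [0.192, 0.0035, 0.0015, -0.012, 0, 0, 0.6]]], grip_force=40)

```text
clock: 7.9
position: [447.1, 331.4, 43.8]
tcp_rot: [[0.001, -0.181, 0.983], [0.001, 0.983, 0.181], [-1.0, 0.0, 0.001]]
ft_force: [-1.6, -1.0, 6.0]
gripper_width: 55.8
```

>>> jog_arm(commands=[[[-0.02, 0, 0, 0, 0, 0, 0.6], [-0.06, 0, 0, 0, 0, 0, 0.6], [-0.09, 0, 0, 0, 0, 0, 0.6], [-0.09, -0.003, 0.045, 0.02, 0, 0, 0.6], [-0.09, -0.007, 0.09, 0.049, 0, 0, 0.6], [-0.09, -0.009, 0.13, 0.049, 0, 0, 0.6], [-0.09, -0.01, 0.1395, 0.049, 0, 0, 0.6], [-0.09, -0.01, 0.1395, 0.049, 0, 0, 0.6], [-0.09, -0.01, 0.1395, 0.049, 0, 0, 0.6]]])

```text
clock: 8.8
position: [583.9, 346.2, 131.5]
tcp_rot: [[-0.003, -0.133, 0.991], [-0.001, 0.991, 0.133], [-1.0, -0.0, -0.003]]
ft_force: [-0.3, 0.0, -3.7]
gripper_width: 55.5
```

```bash
python3 -c "
from plant import *
from h import *
snap('wrist','pics/w4.png')
go(observe(),(586,346.7,64,7.6))"
```

```text
t 8.85 at [583.7 346.4 131.8] yaw 7.65 F [ 0.3  0.6 -4. ] w 56.0
(586, 346.7, 64) [0.0678 0.     0.0025] [ 0.001  -0.0026  0.0004] rows>= 2
```

View pics/w4.png

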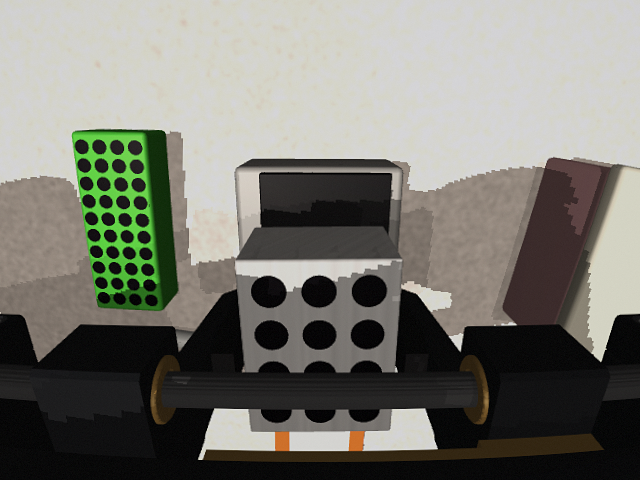

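```bash
python3 -c "
from h import *
d=np.load('/tmp/wrist.npz')
f=lambda pts,z:ray(pts,d['K'],d['D'],d['T'],z)
print('block',rect(f([(238,262),(402,262),(391,430),(247,430)],165),56,74))
q=f([(260,173),(391,173)],55);print(q);a=np.radians(7.6);print(q.mean(0)-49*np.array([-np.sin(a),np.cos(a)]))"
```

```text
block (array([583.2, 346.2]), np.float64(7.5), 'rms', np.float64(1.7), 'sides', array([53.4, 71.2, 56.7, 71.4]))
[[541.13829921 389.76373953]
 [618.63949116 400.24348701]]
[586.36945831 346.43405179]
```

>>> jog_arm(commands=[[[0.04, 0, 0.002, 0, 0, 0, 0.6], [0.06, 0, 0.002, 0, 0, 0, 0.6], [0.067, 0, 0.002, 0, 0, 0, 0.6], [0.069, 0, 0.002, 0, 0, 0, 0.6], [0.069, 0, 0.002, 0, 0, 0, 0.6], [0.069, 0, 0.002, 0, 0, 0, 0.6]]])

```text
clock: 9.45
position: [588.2, 347.1, 65.1]
tcp_rot: [[0.002, -0.133, 0.991], [0.001, 0.991, 0.133], [-1.0, 0.0, 0.002]]
ft_force: [0.5, 0.1, -3.0]
gripper_width: 55.6
```

>>> jog_arm(commands=[[[0.001, 0, 0, 0, 0, 0, 0.6], [0.0015, 0, 0, 0, 0, 0, 0.6], [0.0015, 0, 0, 0, 0, 0, 0.6]]])

```text
clock: 9.75
position: [588.0, 346.8, 62.9]
tcp_rot: [[0.001, -0.133, 0.991], [0.0, 0.991, 0.133], [-1.0, 0.0, 0.001]]
ft_force: [0.2, -0.1, -0.6]
gripper_width: 55.7
```

>>> jog_arm(commands=[[[0, 0, -0.001, 0, 0, 0, 0.6], [0.0005, 0, -0.001, 0, 0, 0, 0.6], [0.001, 0, -0.001, 0, 0, 0, 0.6], [0.001, 0, -0.001, 0, 0, 0, 0.6]]])

```text
clock: 10.15
position: [587.3, 346.7, 62.8]
tcp_rot: [[0.001, -0.133, 0.991], [0.0, 0.991, 0.133], [-1.0, 0.0, 0.001]]
ft_force: [-1.2, -2.5, 6.7]
gripper_width: 55.8
```

>>> jog_arm(commands=[[[0, 0, 0, 0, 0, 0, 0.3], [0, 0, 0, 0, 0, 0, 0], [0, 0, 0, 0, 0, 0, 0], [0, 0, 0, 0, 0, 0, 0], [-0.03, 0, 0, 0, 0, 0, 0], [-0.08, 0, 0, 0, 0, 0, 0], [-0.13, 0, 0, 0, 0, 0, 0], [-0.17, -0.4175, -0.208, 0.206, 0, 0, 0], [-0.17, -0.4175, -0.208, 0.206, 0, 0, 0], [-0.17, -0.4175, -0.208, 0.206, 0, 0, 0], [-0.17, -0.4175, -0.208, 0.206, 0, 0, 0], [-0.17, -0.4175, -0.208, 0.206, 0, 0, 0], [-0.17, -0.4175, -0.208, 0.206, 0, 0, 0], [-0.17, -0.4175, -0.208, 0.206, 0, 0, 0], [-0.17, -0.4175, -0.208, 0.206, 0, 0, 0], [-0.17, -0.4175, -0.208, 0.206, 0, 0, 0], [-0.17, -0.4175, -0.208, 0.206, 0, 0, 0], [-0.17, -0.4175, -0.208, 0.206, 0, 0, 0], [-0.17, -0.4175, -0.208, 0.206, 0, 0, 0]]])

```text
clock: 12.05
position: [435.9, -94.8, 231.2]
tcp_rot: [[0.0, 0.074, 0.997], [0.0, 0.997, -0.074], [-1.0, 0.0, 0.0]]
ft_force: [0.6, 0.4, 0.5]
gripper_width: 88.4
```

```bash
python3 -c "
from plant import *
from h import *
snap('wrist','pics/w5.png',(240,80,540,305),2.5)
snap('top','pics/t5.png',(120,180,220,255),8)
go(observe(),(436,-95,93,-4))"
```

```text
t 12.15 at [436.  -93.9 231. ] yaw -4.12 F [-0.1  1.2 -0.8] w 88.0
(436, -95, 93) [ 1.38e-01 -1.20e-03  1.00e-04] [-0.0021 -0.0002 -0.0005] rows>= 3
```

View pics/w5.png

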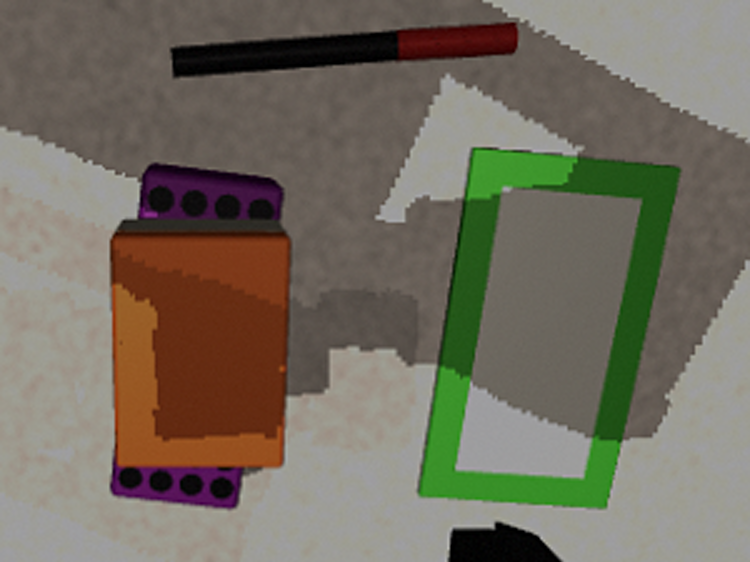

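View pics/t5.png

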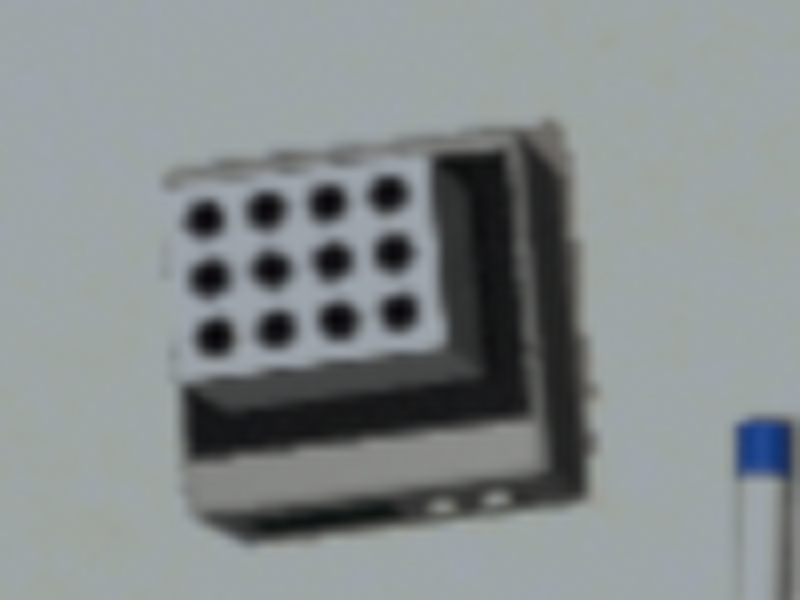

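```bash
python3 -c "
from h import *
t=np.load('/tmp/top.npz');d=np.load('/tmp/wrist.npz')
print('block',rect(ray([(120+(u+.5)/8-.5,180+(v+.5)/8-.5) for u,v in [(170,190),(432,155),(447,345),(182,383)]],t['K'],t['D'],t['T'],95),56,74))
f=lambda pts,z:ray([(240+(u+.5)/2.5-.5,80+(v+.5)/2.5-.5) for u,v in pts],d['K'],d['D'],d['T'],z)
print('tip',rect(f([(112,235),(290,235),(283,466),(117,467)],81),58,80))
print('gmat',rect(f([(472,148),(680,167),(606,508),(419,496)],4),86,150))"
```

```text
block (array([587.1, 345.9]), np.float64(7.8), 'rms', np.float64(0.8), 'sides', array([73.1, 54.7, 73.4, 55.3]))
tip (array([435.4, -96.7]), np.float64(-4.3), 'rms', np.float64(0.7), 'sides', array([56.6, 79.1, 57.1, 79.5]))
gmat (array([ 577.9, -121.6]), np.float64(-8.3), 'rms', np.float64(0.5), 'sides', array([ 85.5, 149.3,  85.3, 148.9]))
```

>>> jog_arm(commands=[[[0.05, -0.0015, 0, 0, 0, 0, 0], [0.1, -0.0015, 0, 0, 0, 0, 0], [0.15, -0.0015, 0, 0, 0, 0, 0], [0.175, -0.0015, 0, 0, 0, 0, 0], [0.187, -0.0015, 0, 0, 0, 0, 0], [0.187, -0.0015, 0, 0, 0, 0, 0], [0.187, -0.0015, 0, 0, 0, 0, 0.6], [0.187, -0.0015, 0, 0, 0, 0, 0.6], [0.187, -0.0015, 0, 0, 0, 0, 0.6], [0.187, -0.0015, 0, 0, 0, 0, 0.6], [0.187, -0.0015, 0, 0, 0, 0, 0.6]]], grip_force=25)

```text
clock: 13.25
position: [436.4, -96.7, 45.2]
tcp_rot: [[0.002, 0.073, 0.997], [-0.001, 0.997, -0.073], [-1.0, -0.001, 0.002]]
ft_force: [-0.7, 1.5, 6.1]
gripper_width: 57.8
```

>>> jog_arm(commands=[[[-0.02, 0, 0, 0, 0, 0, 0.6], [-0.06, 0, 0, 0, 0, 0, 0.6], [-0.09, 0, 0, 0, 0, 0, 0.6], [-0.09, 0.04, 0.029, -0.05, 0, 0, 0.6], [-0.09, 0.08, 0.059, -0.1, 0, 0, 0.6], [-0.09, 0.12, 0.088, -0.15, 0, 0, 0.6], [-0.09, 0.16, 0.118, -0.187, 0, 0, 0.6], [-0.09, 0.2, 0.147, -0.187, 0, 0, 0.6], [-0.09, 0.221, 0.1625, -0.187, 0, 0, 0.6], [-0.09, 0.221, 0.1625, -0.187, 0, 0, 0.6], [-0.09, 0.221, 0.1625, -0.187, 0, 0, 0.6], [-0.09, 0.221, 0.1625, -0.187, 0, 0, 0.6]]])

```text
clock: 14.45
position: [612.9, 111.3, 133.8]
tcp_rot: [[-0.001, -0.113, 0.994], [-0.0, 0.994, 0.113], [-1.0, -0.0, -0.001]]
ft_force: [-0.1, -0.3, -1.7]
gripper_width: 57.7
```

```bash
python3 -c "
from plant import *
from h import *
snap('wrist','pics/w6.png')
go(observe(),(614,112,14,6.5))"
```

```text
t 14.5 at [613.1 111.1 134. ] yaw 6.46 F [-0.5 -0.4 -1.4] w 58.2
(614, 112, 14) [0.12   0.0008 0.0012] [-0.0007 -0.001   0.0001] rows>= 3
```

View pics/w6.png

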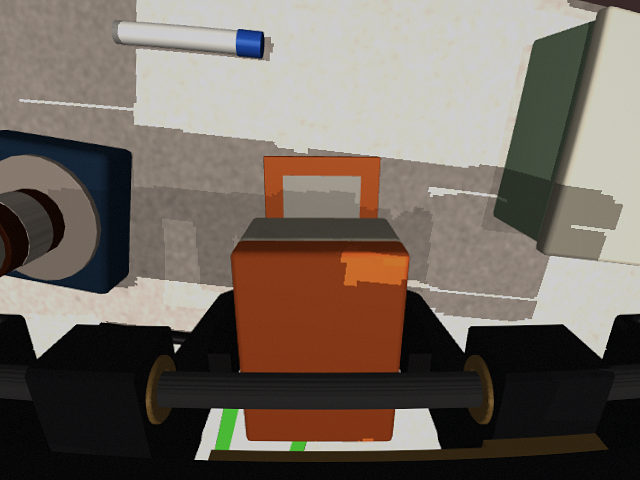

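```bash
python3 -c "
from h import *
d=np.load('/tmp/wrist.npz')
f=lambda pts,z:ray(pts,d['K'],d['D'],d['T'],z)
print('tip',rect(f([(233,253),(409,253),(394,440),(246,440)],170.6),58,80))
q=f([(264,157),(380,156.5)],4);v=q[1]-q[0];v/=np.linalg.norm(v);print(q,np.degrees(np.arctan2(v[1],v[0])),q.mean(0)-55*np.array([-v[1],v[0]]))"
```

```text
tip (array([612.4, 112.6]), np.float64(6.4), 'rms', np.float64(1.7), 'sides', array([55.2, 77.3, 57.3, 77.4]))
[[565.53904214 159.25872751]
 [649.7185809  169.24461564]] 6.765158116680826 [614.10781804 109.63461861]
```

>>> jog_arm(commands=[[[0.045, -0.0005, 0.001, 0, 0, 0, 0.6], [0.09, -0.0005, 0.001, 0, 0, 0, 0.6], [0.11, -0.0005, 0.001, 0, 0, 0, 0.6], [0.118, -0.0005, 0.001, 0, 0, 0, 0.6], [0.12, -0.0005, 0.001, 0, 0, 0, 0.6], [0.12, -0.0005, 0.001, 0, 0, 0, 0.6], [0.12, -0.0005, 0.001, 0, 0, 0, 0.6]]])

```text
clock: 15.2
position: [616.4, 111.6, 16.0]
tcp_rot: [[0.003, -0.113, 0.994], [-0.0, 0.994, 0.113], [-1.0, -0.0, 0.003]]
ft_force: [-0.7, 0.1, -1.1]
gripper_width: 57.8
```

>>> jog_arm(commands=[[[0.0, 0, 0, 0, 0, 0, 0.6], [0, 0, 0, 0, 0, 0, 0.6], [0.001, 0, 0, 0, 0, 0, 0.6]]])

```text
clock: 15.5
position: [615.4, 111.9, 13.8]
tcp_rot: [[0.001, -0.114, 0.993], [-0.0, 0.993, 0.114], [-1.0, -0.0, 0.001]]
ft_force: [-0.0, -0.1, -1.6]
gripper_width: 58.0
```

Settling takes a few rows. I'll lower gently until it touches.

>>> jog_arm(commands=[[[0.0, -0.0005, -0.0005, 0, 0, 0, 0.6], [0.0005, -0.0005, -0.0005, 0, 0, 0, 0.6], [0.001, -0.0005, -0.0005, 0, 0, 0, 0.6], [0.001, -0.0005, -0.0005, 0, 0, 0, 0.6], [0.001, -0.0005, -0.0005, 0, 0, 0, 0.6]]])

```text
clock: 16.0
position: [614.5, 111.3, 13.2]
tcp_rot: [[-0.0, -0.114, 0.993], [-0.0, 0.993, 0.114], [-1.0, -0.0, -0.0]]
ft_force: [-3.5, 0.4, 7.4]
gripper_width: 57.8
```

>>> jog_arm(commands=[[[0, 0, 0, 0, 0, 0, 0.3], [0, 0, 0, 0, 0, 0, 0], [0, 0, 0, 0, 0, 0, 0], [0, 0, 0, 0, 0, 0, 0], [-0.03, 0, 0, 0, 0, 0, 0], [-0.07, 0, 0, 0, 0, 0, 0], [-0.12, 0, 0, 0, 0, 0, 0], [-0.2, -0.193, -0.205, 0.295, 0, 0, 0], [-0.2, -0.193, -0.205, 0.295, 0, 0, 0], [-0.2, -0.193, -0.205, 0.295, 0, 0, 0], [-0.2, -0.193, -0.205, 0.295, 0, 0, 0], [-0.2, -0.193, -0.205, 0.295, 0, 0, 0], [-0.2, -0.193, -0.205, 0.295, 0, 0, 0], [-0.2, -0.193, -0.205, 0.295, 0, 0, 0], [-0.2, -0.193, -0.205, 0.295, 0, 0, 0], [-0.2, -0.193, -0.205, 0.295, 0, 0, 0], [-0.2, -0.193, -0.205, 0.295, 0, 0, 0]]])

```text
clock: 17.7
position: [433.1, -102.8, 211.7]
tcp_rot: [[-0.001, 0.178, 0.984], [0.001, 0.984, -0.178], [-1.0, 0.001, -0.001]]
ft_force: [0.3, -0.8, 0.9]
gripper_width: 88.0
```

```bash
python3 -c "
from plant import *
from h import *
snap('wrist','pics/w7.png',(240,80,540,305),2.5)
snap('top','pics/t7.png',(225,180,325,255),8)
go(observe(),(432,-104,6,-10.4))"
```

```text
t 17.8 at [ 433.1 -102.8  211.7] yaw -10.26 F [0.2 0.9 0.6] w 88.1
(432, -104, 6) [ 0.2057 -0.0015 -0.0006] [ 0.0024 -0.0011 -0.0005] rows>= 5
```

View pics/w7.png

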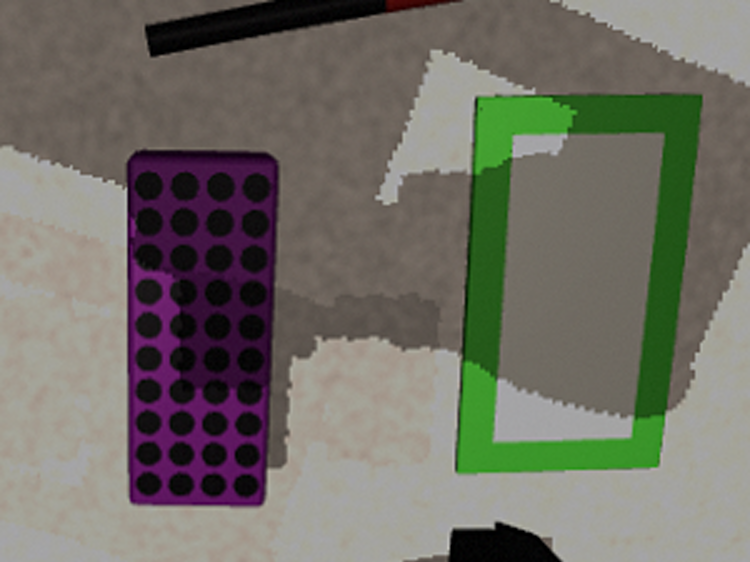

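View pics/t7.png

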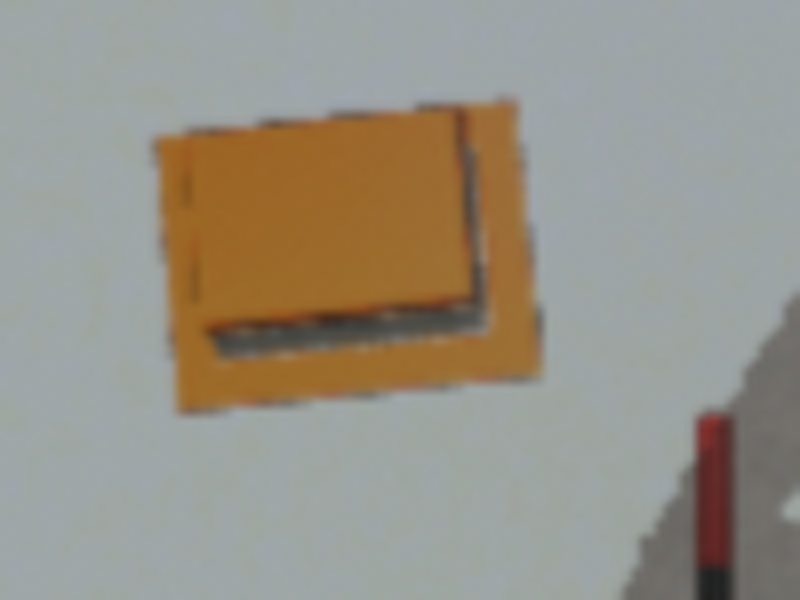

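```bash
python3 -c "
from h import *
t=np.load('/tmp/top.npz');d=np.load('/tmp/wrist.npz')
g=lambda pts,z:ray([(225+(u+.5)/8-.5,180+(v+.5)/8-.5) for u,v in pts],t['K'],t['D'],t['T'],z)
print('tip',rect(g([(187,135),(463,105),(477,300),(203,325)],49),58,80))
print('omat',rect(g([(155,137),(520,100),(542,375),(178,412)],4),86,110))
f=lambda pts,z:ray([(240+(u+.5)/2.5-.5,80+(v+.5)/2.5-.5) for u,v in pts],d['K'],d['D'],d['T'],z)
print('rack',rect(f([(129,165),(278,167),(266,504),(130,503)],36),52,130))
print('gmat',rect(f([(476,97),(702,95),(660,468),(456,472)],4),86,150))"
```

```text
tip (array([614.2, 111.4]), np.float64(5.7), 'rms', np.float64(0.6), 'sides', array([80.8, 58.5, 79.4, 57. ]))
omat (array([613.8, 111.3]), np.float64(5.8), 'rms', np.float64(0.5), 'sides', array([111.2,  85.6, 109.6,  85.6]))
rack (array([ 431.8, -107.6]), np.float64(-11.1), 'rms', np.float64(2.8), 'sides', array([ 50.4, 124.4,  51.5, 124.7]))
gmat (array([ 578. , -121.6]), np.float64(-8.4), 'rms', np.float64(0.8), 'sides', array([ 85.6, 149.5,  86.7, 148.3]))
```

```bash
python3 -c "
from h import *
d=np.load('/tmp/wrist.npz')
f=lambda pts,z:ray([(240+(u+.5)/2.5-.5,80+(v+.5)/2.5-.5) for u,v in pts],d['K'],d['D'],d['T'],z)
print('rack holes',rect(f([(149,187),(257,187),(246,485),(148,484)],36),37,108))"
```

```text
rack holes (array([ 431.6, -107.2]), np.float64(-11.3), 'rms', np.float64(0.9), 'sides', array([ 36.7, 109.9,  36.8, 109.5]))
```

>>> jog_arm(commands=[[[0.05, -0.003, -0.0005, 0.009, 0, 0, 0], [0.1, -0.003, -0.0005, 0.009, 0, 0, 0], [0.15, -0.003, -0.0005, 0.009, 0, 0, 0], [0.19, -0.003, -0.0005, 0.009, 0, 0, 0], [0.2035, -0.003, -0.0005, 0.009, 0, 0, 0], [0.2035, -0.003, -0.0005, 0.009, 0, 0, 0], [0.2035, -0.003, -0.0005, 0.009, 0, 0, 0.6], [0.2035, -0.003, -0.0005, 0.009, 0, 0, 0.6], [0.2035, -0.003, -0.0005, 0.009, 0, 0, 0.6], [0.2035, -0.003, -0.0005, 0.009, 0, 0, 0.6], [0.2035, -0.003, -0.0005, 0.009, 0, 0, 0.6], [0.2035, -0.003, -0.0005, 0.009, 0, 0, 0.6]]], grip_force=30)

```text
clock: 19.0
position: [432.3, -106.9, 9.5]
tcp_rot: [[0.001, 0.189, 0.982], [-0.001, 0.982, -0.189], [-1.0, -0.0, 0.001]]
ft_force: [-0.9, 1.3, 6.5]
gripper_width: 51.4
```

>>> jog_arm(commands=[[[-0.02, 0, 0, 0, 0, 0, 0.6], [-0.06, 0, 0, 0, 0, 0, 0.6], [-0.1, 0, 0, 0, 0, 0, 0.6], [-0.12, -0.025, 0.028, 0, 0, 0, 0.6], [-0.12, -0.055, 0.06, -0.01, 0, 0, 0.6], [-0.12, -0.085, 0.094, -0.02, 0, 0, 0.6], [-0.12, -0.115, 0.127, -0.03, 0, 0, 0.6], [-0.12, -0.145, 0.16, -0.047, 0, 0, 0.6], [-0.12, -0.175, 0.193, -0.047, 0, 0, 0.6], [-0.12, -0.2, 0.2205, -0.047, 0, 0, 0.6], [-0.12, -0.2, 0.2205, -0.047, 0, 0, 0.6], [-0.12, -0.2, 0.2205, -0.047, 0, 0, 0.6], [-0.12, -0.2, 0.2205, -0.047, 0, 0, 0.6]]])

```text
clock: 20.3
position: [609.6, -343.4, 128.0]
tcp_rot: [[-0.002, 0.142, 0.99], [0.001, 0.99, -0.142], [-1.0, 0.001, -0.002]]
ft_force: [-0.4, 0.1, -1.3]
gripper_width: 51.5
```

```bash
python3 -c "
from plant import *
from h import *
snap('wrist','pics/w8.png')
snap('top','pics/t8.png',(400,160,520,250),6.5)
go(observe(),(611,-344.5,13,-8.1))"
```

```text
t 20.4 at [ 610.  -343.4  128.8] yaw -8.15 F [-0.9 -0.6 -1.4] w 51.7
(611, -344.5, 13) [ 0.1158 -0.001   0.0012] [-0.0009 -0.0006 -0.0005] rows>= 3
```

View pics/w8.png

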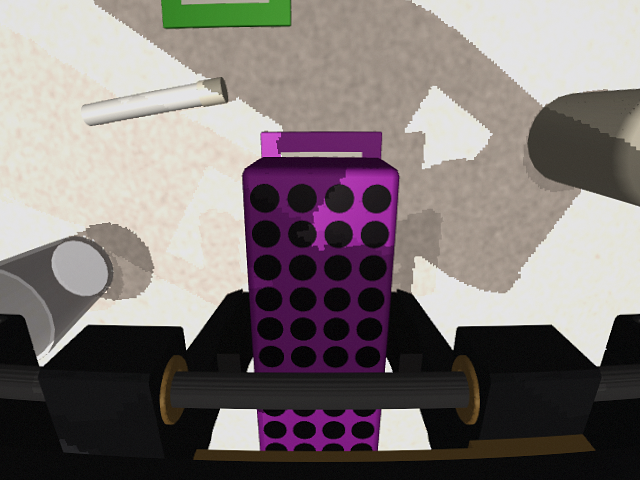

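View pics/t8.png

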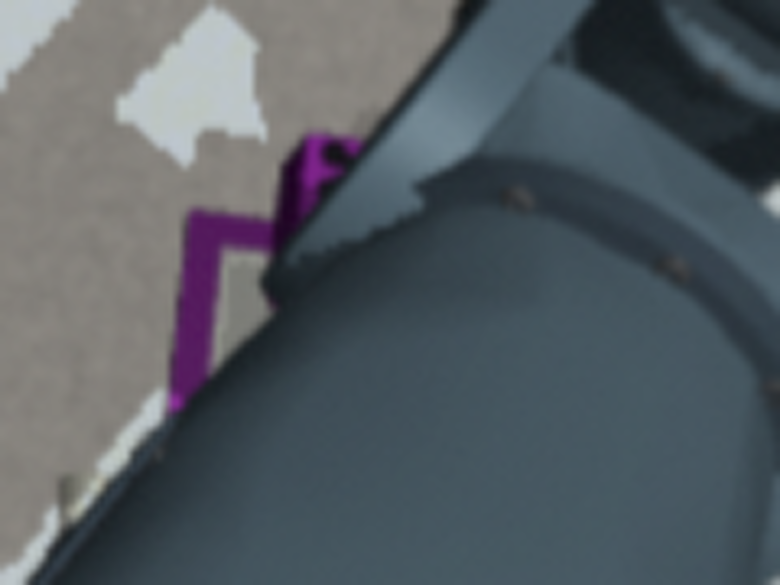

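```bash
python3 -c "
from h import *
d=np.load('/tmp/wrist.npz')
f=lambda pts,z:ray(pts,d['K'],d['D'],d['T'],z)
def e(q,L):
    v=q[1]-q[0];w=np.linalg.norm(v);v/=w;print(w,np.degrees(np.arctan2(v[1],v[0])),q.mean(0)-L*np.array([-v[1],v[0]]))
e(f([(261,132),(382,131)],4),75)
e(f([(265,198),(377,198)],156),54.8)
e(f([(271,356),(370,356)],156),2.0)"
```

```text
85.07122716812583 -7.687489613240091 [ 610.28219269 -347.27306165]
36.15306367539978 -8.130712853054094 [ 609.75692907 -342.80604091]
37.19292228714576 -8.064859546965398 [ 608.5799589  -350.08796986]
```

>>> jog_arm(commands=[[[0.045, -0.0035, 0.0015, -0.003, 0, 0, 0.6], [0.085, -0.0035, 0.0015, -0.003, 0, 0, 0.6], [0.105, -0.0035, 0.0015, -0.003, 0, 0, 0.6], [0.113, -0.0035, 0.0015, -0.003, 0, 0, 0.6], [0.115, -0.0035, 0.0015, -0.003, 0, 0, 0.6], [0.115, -0.0035, 0.0015, -0.003, 0, 0, 0.6], [0.115, -0.0035, 0.0015, -0.003, 0, 0, 0.6], [0.115, -0.0035, 0.0015, -0.003, 0, 0, 0.6], [0.115, -0.0035, 0.0015, -0.003, 0, 0, 0.6]]])

```text
clock: 21.3
position: [612.0, -348.7, 14.6]
tcp_rot: [[0.001, 0.14, 0.99], [-0.001, 0.99, -0.14], [-1.0, -0.001, 0.001]]
ft_force: [-0.1, -0.3, -1.1]
gripper_width: 51.6
```

```bash
python3 -c "
from plant import *
from h import *
snap('wrist','pics/w9.png')
go(observe(),(611,-344.5,13,-8.1))"
```

```text
t 21.35 at [ 611.8 -348.6   14.4] yaw -8.02 F [-0.  -0.2 -1.7] w 51.8
(611, -344.5, 13) [ 0.0014  0.0039 -0.0014] [0.0013 0.0008 0.0005] rows>= 1
```

View pics/w9.png

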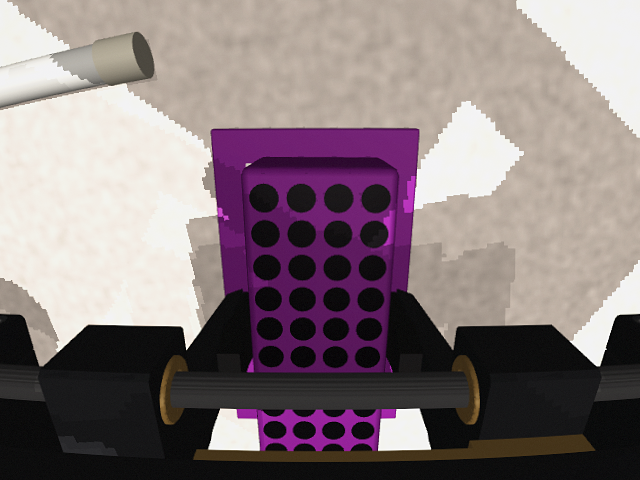

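```bash
cat > e.py <<'E'
from h import *
d=np.load('/tmp/wrist.npz')
f=lambda pts,z:ray(pts,d['K'],d['D'],d['T'],z)
def e(q,L):
    v=q[1]-q[0];w=np.linalg.norm(v);v/=w;print(round(w,1),np.degrees(np.arctan2(v[1],v[0])).round(2),(q.mean(0)-L*np.array([-v[1],v[0]])).round(1))
E
python3 -c "
from e import *
print(rect(f([(211,129),(419,128.5),(396,417),(238,417)],4),86,150))
e(f([(211,129),(419,128.5)],4),75)
e(f([(264,198),(376,198)],42),54.8)
e(f([(271,356),(369,356)],42),-6.1)"
```

```text
(array([ 610.1, -346.4]), np.float64(-7.8), 'rms', np.float64(0.9), 'sides', array([ 84.9, 148.5,  85.2, 148.4]))
84.9 -7.92 [ 609.8 -347.2]
36.3 -8.02 [ 611.6 -348.1]
37.0 -8.03 [ 611.7 -347.7]
```

>>> jog_arm(commands=[[[0.0, 0.001, -0.0015, 0, 0, 0, 0.6], [0.0005, 0.001, -0.0015, 0, 0, 0, 0.6], [0.001, 0.001, -0.0015, 0, 0, 0, 0.6], [0.0015, 0.001, -0.0015, 0, 0, 0, 0.6], [0.002, 0.001, -0.0015, 0, 0, 0, 0.6], [0.002, 0.001, -0.0015, 0, 0, 0, 0.6]]])

```text
clock: 21.95
position: [610.1, -347.0, 13.4]
tcp_rot: [[-0.001, 0.139, 0.99], [0.0, 0.99, -0.139], [-1.0, 0.0, -0.001]]
ft_force: [-5.2, 4.1, 11.6]
gripper_width: 52.0
```

>>> jog_arm(commands=[[[0, 0, 0, 0, 0, 0, 0.3], [0, 0, 0, 0, 0, 0, 0], [0, 0, 0, 0, 0, 0, 0], [0, 0, 0, 0, 0, 0, 0], [-0.03, 0, 0, 0, 0, 0, 0], [-0.07, 0, 0, 0, 0, 0, 0], [-0.12, 0, 0, 0, 0, 0, 0], [-0.17, 0, 0, 0, 0, 0, 0], [-0.2, 0.654, -0.261, -0.218, 0, 0, 0], [-0.2, 0.654, -0.261, -0.218, 0, 0, 0], [-0.2, 0.654, -0.261, -0.218, 0, 0, 0], [-0.2, 0.654, -0.261, -0.218, 0, 0, 0], [-0.2, 0.654, -0.261, -0.218, 0, 0, 0], [-0.2, 0.654, -0.261, -0.218, 0, 0, 0], [-0.2, 0.654, -0.261, -0.218, 0, 0, 0], [-0.2, 0.654, -0.261, -0.218, 0, 0, 0], [-0.2, 0.654, -0.261, -0.218, 0, 0, 0], [-0.2, 0.654, -0.261, -0.218, 0, 0, 0], [-0.2, 0.654, -0.261, -0.218, 0, 0, 0], [-0.2, 0.654, -0.261, -0.218, 0, 0, 0]]])

```text
clock: 23.95
position: [467.1, 237.0, 207.6]
tcp_rot: [[0.001, -0.078, 0.997], [0.0, 0.997, 0.078], [-1.0, 0.0, 0.001]]
ft_force: [0.6, 0.3, 0.0]
gripper_width: 88.2
```

```bash
python3 -c "
from plant import *
from h import *
go(observe(),(443,337,213,4.5))"
```

```text
t 23.95 at [467.1 237.  207.6] yaw 4.46 F [0.6 0.3 0. ] w 88.2
(443, 337, 213) [-0.0054  0.1016 -0.0162] [-0.0007  0.0007 -0.0001] rows>= 3
```

>>> jog_arm(commands=[[[0, 0.05, -0.008, 0, 0, 0, 0], [0, 0.09, -0.015, 0, 0, 0, 0], [0, 0.09, -0.015, 0, 0, 0, 0], [0, 0.09, -0.015, 0, 0, 0, 0]]])

```text
clock: 24.35
position: [445.4, 324.3, 207.0]
tcp_rot: [[-0.0, -0.08, 0.997], [-0.001, 0.997, 0.08], [-1.0, -0.001, -0.0]]
ft_force: [0.6, -0.6, -0.7]
gripper_width: 88.1
```

```bash
python3 -c "
from plant import *
from h import *
snap('wrist','pics/w10.png',(240,80,540,305),2.5)
snap('top','pics/t10.png',(400,160,520,250),6.5)
go(observe(),(443,337,8,4.5))"
```

```text
t 24.45 at [446.1 322.8 207.1] yaw 4.43 F [0.9 0.1 0.8] w 88.5
(443, 337, 8) [ 0.1991  0.0145 -0.002 ] [-0.0012 -0.0002  0.0005] rows>= 4
```

View pics/w10.png

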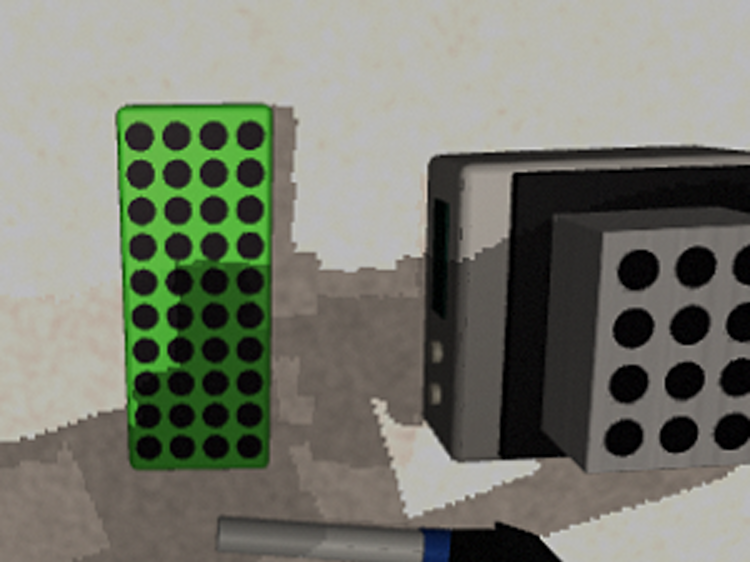

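View pics/t10.png

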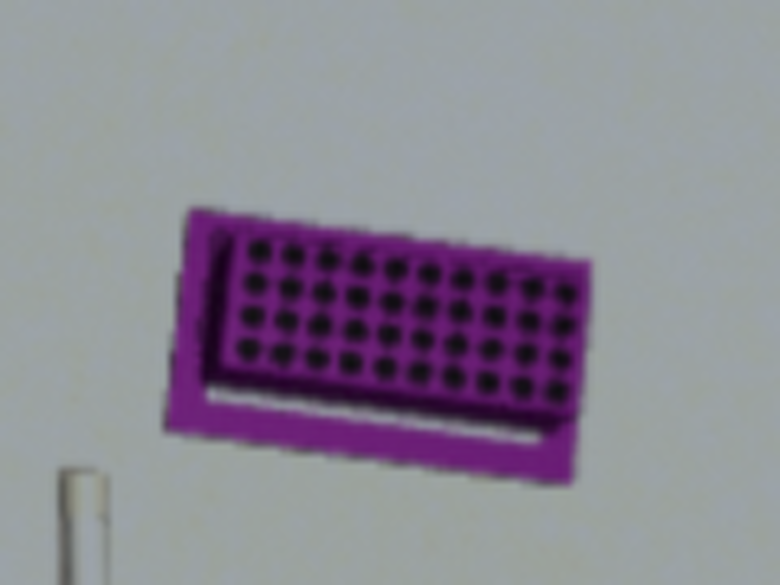

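```bash
python3 -c "
from e import *
t=np.load('/tmp/top.npz')
g=lambda pts,z:ray([(400+(u+.5)/6.5-.5,160+(v+.5)/6.5-.5) for u,v in pts],t['K'],t['D'],t['T'],z)
print('rack',rect(g([(261,250),(567,293),(557,391),(248,349)],40),37,110))
print('pmat',rect(g([(190,208),(592,262),(573,484),(166,430)],4),86,150))
k=lambda pts,z:f([(240+(u+.5)/2.5-.5,80+(v+.5)/2.5-.5) for u,v in pts],z)
print('green',rect(k([(139,136),(250,135),(249,446),(148,446)],36),37,110))
print('green2',rect(k([(117,107),(272,107),(268,468),(131,468)],36),52,130))
print('block',k([(555,215),(590,472)],55))"
```

```text
rack (array([ 610.8, -344.8]), np.float64(-8.3), 'rms', np.float64(0.4), 'sides', array([109.6,  36.4, 110. ,  37. ]))
pmat (array([ 610.7, -344.8]), np.float64(-7.9), 'rms', np.float64(0.8), 'sides', array([148.9,  84.6, 149. ,  85.3]))
green (array([442.4, 336.8]), np.float64(5.3), 'rms', np.float64(0.3), 'sides', array([ 36.6, 109.8,  36.9, 109.5]))
green2 (array([442.6, 337. ]), np.float64(5.3), 'rms', np.float64(1.5), 'sides', array([ 50.8, 127.4,  50.4, 127.5]))
block [[554.58617859 377.67498451]
 [584.75797785 290.69323   ]]
```

>>> jog_arm(commands=[[[0.04, 0.014, -0.007, -0.01, 0, 0, 0], [0.09, 0.014, -0.007, -0.01, 0, 0, 0], [0.13, 0.014, -0.007, -0.01, 0, 0, 0], [0.145, 0.014, -0.007, -0.01, 0, 0, 0], [0.145, 0.014, -0.007, -0.01, 0, 0, 0], [0.145, 0.014, -0.007, -0.01, 0, 0, 0], [0.145, 0.014, -0.007, -0.01, 0, 0, 0]]])

```text
clock: 25.15
position: [439.9, 337.7, 64.8]
tcp_rot: [[0.004, -0.087, 0.996], [0.002, 0.996, 0.087], [-1.0, 0.001, 0.004]]
ft_force: [-0.5, 0.4, 0.3]
gripper_width: 87.9
```

```bash
python3 -c "
from plant import *
from h import *
snap('wrist','pics/w11.png')
go(observe(),(438,337,9,5.0))"
```

```text
t 25.2 at [439.7 337.8  64.7] yaw 5.02 F [-0.1  0.6  1.1] w 88.3
(438, 337, 9) [ 0.0557 -0.0007 -0.002 ] [ 0.0003  0.0041 -0.0015] rows>= 2
```

View pics/w11.png

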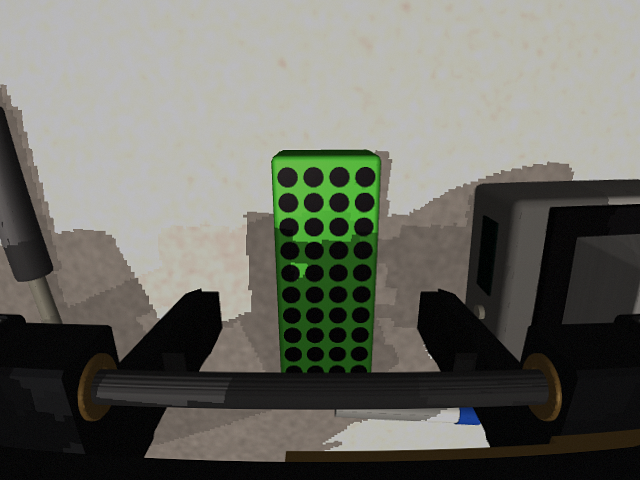

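>>> jog_arm(commands=[[[0.015, -0.0005, -0.001, 0, 0, 0, 0], [0.03, -0.0005, -0.001, 0, 0, 0, 0], [0.04, -0.0005, -0.001, 0, 0, 0, 0], [0.048, -0.0005, -0.001, 0, 0, 0, 0], [0.056, -0.0005, -0.001, 0, 0, 0, 0], [0.056, -0.0005, -0.001, 0, 0, 0, 0], [0.056, -0.0005, -0.001, 0, 0, 0, 0], [0.056, -0.0005, -0.001, 0, 0, 0, 0]]])

```text
clock: 26.0
position: [437.3, 336.7, 6.7]
tcp_rot: [[0.001, -0.088, 0.996], [0.0, 0.996, 0.088], [-1.0, 0.0, 0.001]]
ft_force: [0.1, -0.5, -0.2]
gripper_width: 87.8
```

>>> jog_arm(commands=[[[-0.001, 0, 0, 0, 0, 0, 0.3], [-0.001, 0, 0, 0, 0, 0, 0.6], [-0.001, 0, 0, 0, 0, 0, 0.6], [-0.001, 0, 0, 0, 0, 0, 0.6], [-0.001, 0, 0, 0, 0, 0, 0.6], [-0.001, 0, 0, 0, 0, 0, 0.6], [-0.001, 0, 0, 0, 0, 0, 0.6]]])

```text
clock: 26.7
position: [437.4, 336.7, 7.6]
tcp_rot: [[0.001, -0.088, 0.996], [0.0, 0.996, 0.088], [-1.0, 0.0, 0.001]]
ft_force: [2.5, 0.5, 0.6]
gripper_width: 52.0
```

>>> jog_arm(commands=[[[-0.02, 0, 0, 0, 0, 0, 0.6], [-0.06, 0, 0, 0, 0, 0, 0.6], [-0.1, 0, 0, 0, 0, 0, 0.6], [-0.14, 0, 0, 0, 0, 0, 0.6], [-0.15, -0.04, 0.009, 0.02, 0, 0, 0.6], [-0.15, -0.08, 0.017, 0.04, 0, 0, 0.6], [-0.15, -0.12, 0.026, 0.06, 0, 0, 0.6], [-0.15, -0.16, 0.034, 0.08, 0, 0, 0.6], [-0.15, -0.2, 0.043, 0.1, 0, 0, 0.6], [-0.15, -0.24, 0.052, 0.12, 0, 0, 0.6], [-0.15, -0.28, 0.06, 0.14, 0, 0, 0.6], [-0.15, -0.32, 0.069, 0.16, 0, 0, 0.6], [-0.15, -0.36, 0.077, 0.18, 0, 0, 0.6], [-0.15, -0.4, 0.086, 0.2, 0, 0, 0.6], [-0.15, -0.44, 0.095, 0.234, 0, 0, 0.6], [-0.15, -0.468, 0.1005, 0.234, 0, 0, 0.6], [-0.15, -0.468, 0.1005, 0.234, 0, 0, 0.6], [-0.15, -0.468, 0.1005, 0.234, 0, 0, 0.6], [-0.15, -0.468, 0.1005, 0.234, 0, 0, 0.6]]])

```text
clock: 28.6
position: [577.3, -119.5, 156.5]
tcp_rot: [[-0.002, 0.145, 0.989], [0.001, 0.989, -0.145], [-1.0, 0.001, -0.002]]
ft_force: [-0.3, 0.5, -1.5]
gripper_width: 52.1
```

```bash
python3 -c "
from plant import *
from h import *
go(observe(),(578.8,-120.5,14,-8.4))"
```

```text
t 28.6 at [ 577.3 -119.5  156.5] yaw -8.32 F [-0.3  0.5 -1.5] w 52.1
(578.8, -120.5, 14) [ 0.1425 -0.0009  0.0019] [ 0.0014 -0.0019 -0.0009] rows>= 3
```

>>> jog_arm(commands=[[[0.045, -0.001, 0.001, 0, 0, 0, 0.6], [0.09, -0.001, 0.001, 0, 0, 0, 0.6], [0.125, -0.001, 0.001, 0, 0, 0, 0.6], [0.138, -0.001, 0.001, 0, 0, 0, 0.6], [0.1405, -0.001, 0.001, 0, 0, 0, 0.6], [0.1405, -0.001, 0.001, 0, 0, 0, 0.6], [0.1405, -0.001, 0.001, 0, 0, 0, 0.6], [0.1405, -0.001, 0.001, 0, 0, 0, 0.6], [0.1405, -0.001, 0.001, 0, 0, 0, 0.6]]])

```text
clock: 29.5
position: [579.9, -122.3, 18.2]
tcp_rot: [[0.002, 0.145, 0.989], [-0.001, 0.989, -0.145], [-1.0, -0.001, 0.002]]
ft_force: [-1.1, 0.3, -2.7]
gripper_width: 51.7
```

```bash
python3 -c "
from plant import *
from h import *
snap('wrist','pics/w12.png')
go(observe(),(578.8,-120.5,14,-8.4))"
```

```text
t 29.55 at [ 579.6 -122.3   17.9] yaw -8.37 F [ 0.2  0.1 -0.7] w 51.6
(578.8, -120.5, 14) [ 0.0039  0.0016 -0.0011] [0.0005 0.0018 0.0004] rows>= 1
```

View pics/w12.png

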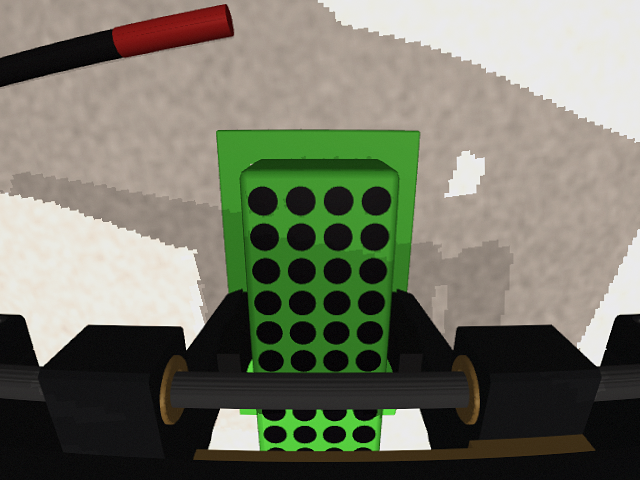

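```bash
python3 -c "
from e import *
print(rect(f([(217,130.5),(420,131),(396,414),(240,414)],4),86,150))
e(f([(217,130.5),(420,131)],4),75)
z=18-7.6+36
e(f([(263,201),(376,201)],z),54.8)
e(f([(270.5,361),(369,361)],z),-6.1)"
```

```text
(array([ 578.9, -121.3]), np.float64(-8.5), 'rms', np.float64(0.7), 'sides', array([ 84.8, 148.8,  85.7, 149. ]))
84.8 -8.51 [ 578.8 -121.9]
36.5 -8.38 [ 579.2 -122.5]
37.2 -8.42 [ 579.3 -123. ]
```

>>> jog_arm(commands=[[[0.003, 0.001, -0.0005, 0, 0, 0, 0.6], [0.0045, 0.001, -0.0005, 0, 0, 0, 0.6], [0.005, 0.001, -0.0005, 0, 0, 0, 0.6], [0.005, 0.001, -0.0005, 0, 0, 0, 0.6], [0.005, 0.001, -0.0005, 0, 0, 0, 0.6]]])

```text
clock: 30.05
position: [578.6, -120.9, 11.7]
tcp_rot: [[-0.0, 0.145, 0.989], [0.0, 0.989, -0.145], [-1.0, -0.0, -0.0]]
ft_force: [0.4, 0.4, -0.7]
gripper_width: 51.7
```

>>> jog_arm(commands=[[[0, 0, 0, 0, 0, 0, 0.6], [0.0005, 0, 0, 0, 0, 0, 0.6], [0.001, 0, 0, 0, 0, 0, 0.6], [0.001, 0, 0, 0, 0, 0, 0.6]]])

```text
clock: 30.45
position: [578.6, -120.9, 11.6]
tcp_rot: [[-0.0, 0.145, 0.989], [-0.0, 0.989, -0.145], [-1.0, -0.0, -0.0]]
ft_force: [-3.3, 0.4, 6.1]
gripper_width: 51.7
```

>>> jog_arm(commands=[[[0, 0, 0, 0, 0, 0, 0.3], [0, 0, 0, 0, 0, 0, 0], [0, 0, 0, 0, 0, 0, 0], [0, 0, 0, 0, 0, 0, 0], [-0.03, 0, 0, 0, 0, 0, 0], [-0.07, 0, 0, 0, 0, 0, 0], [-0.12, 0, 0, 0, 0, 0, 0], [-0.17, 0, 0, 0, 0, 0, 0], [-0.22, 0, 0, 0, 0, 0, 0], [-0.22, -0.154, -0.157, 0, 0, 0, 0], [-0.22, -0.154, -0.157, 0, 0, 0, 0], [-0.22, -0.154, -0.157, 0, 0, 0, 0], [-0.22, -0.154, -0.157, 0, 0, 0, 0], [-0.22, -0.154, -0.157, 0, 0, 0, 0], [-0.22, -0.154, -0.157, 0, 0, 0, 0], [-0.22, -0.154, -0.157, 0, 0, 0, 0], [-0.22, -0.154, -0.157, 0, 0, 0, 0]]])

```text
clock: 32.15
position: [401.6, -249.9, 230.8]
tcp_rot: [[0.0, 0.145, 0.989], [0.0, 0.989, -0.145], [-1.0, 0.0, 0.0]]
ft_force: [0.3, 1.2, -0.8]
gripper_width: 88.4
```

```bash
python3 -c "
from plant import *
from h import *
p=snap('top','pics/t13.png',(310,185,410,260),8)
cv2.imwrite('pics/t13f.png',p['color'][:,:,::-1])
snap('scene','pics/s13.png',(130,160,530,360),2)
go(observe())"
```

```text
t 32.25 at [ 401.7 -249.7  230.7] yaw -8.27 F [ 0.3 -0.5 -0.4] w 88.1
```

View pics/t13.png

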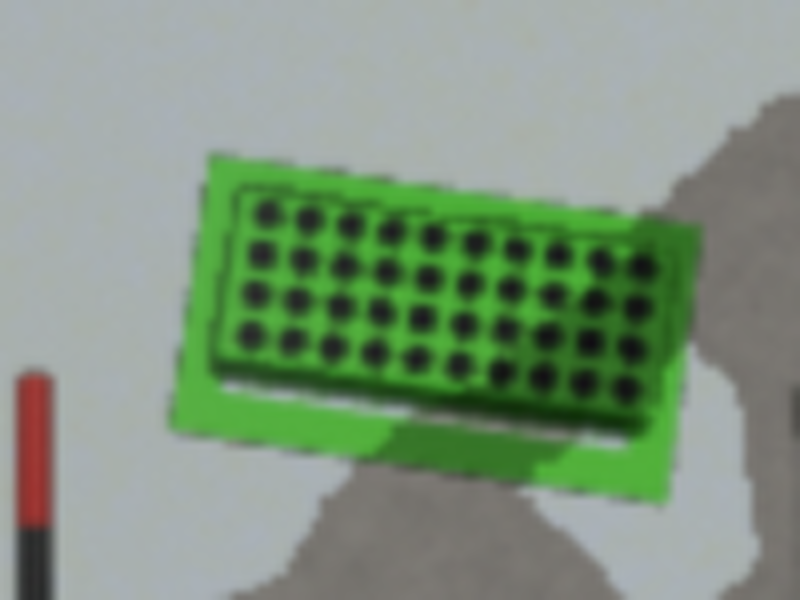

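View pics/s13.png

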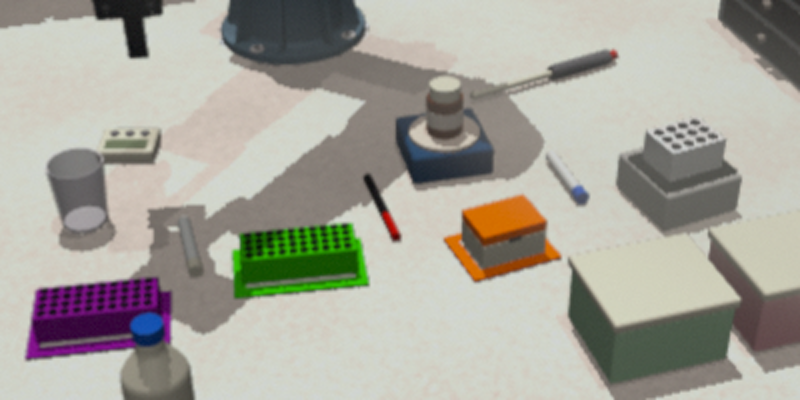

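View pics/t13f.png

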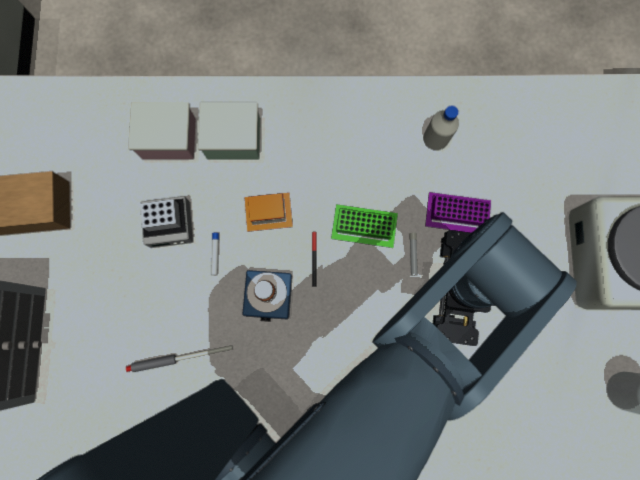

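```bash
python3 -c "
from h import *
t=np.load('/tmp/top.npz')
g=lambda pts,z:ray([(310+(u+.5)/8-.5,185+(v+.5)/8-.5) for u,v in pts],t['K'],t['D'],t['T'],z)
print('rack',rect(g([(268,213),(643,266),(627,390),(250,336)],40),37,110))
print('mat',rect(g([(210,153),(700,228),(665,505),(172,430)],4),86,150))
im=cv2.imread('pics/t13f.png');cv2.imwrite('pics/t13j.png',cv2.resize(im[255:330,220:320],None,fx=8,fy=8,interpolation=cv2.INTER_CUBIC))"
```

```text
rack (array([ 579.1, -119.2]), np.float64(-8.3), 'rms', np.float64(0.1), 'sides', array([110. ,  37.2, 110. ,  37.1]))
mat (array([ 579.1, -119.4]), np.float64(-8.7), 'rms', np.float64(0.9), 'sides', array([148.9,  85.4, 148.1,  86. ]))
```

View pics/t13j.png

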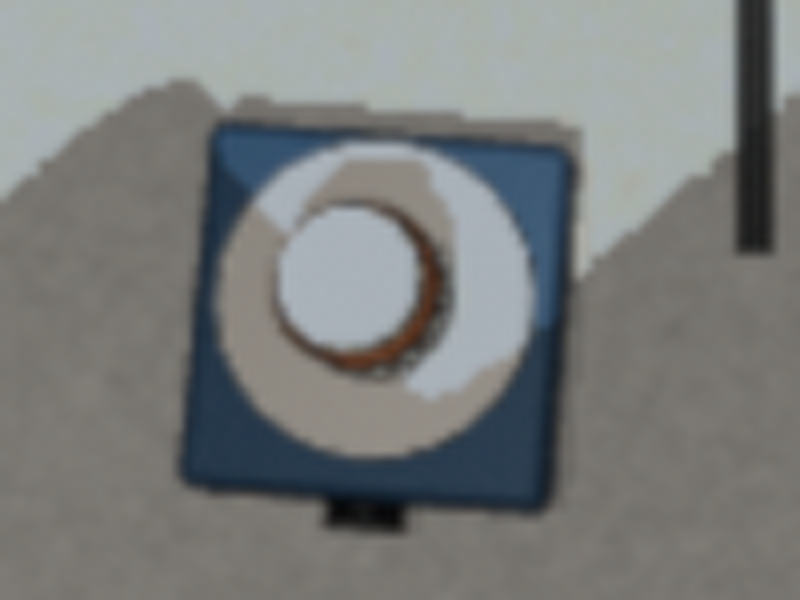

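All five things stand in place: the green rack reads within about 0.5 mm and 0.5° of its mat, and the jar's cap is at (350,277) in the crop, as before. I'm handing in.

```bash
python3 -c "
from plant import *
from h import *
t=np.load('/tmp/top.npz')
print(ray([(220+350.5/8-.5,255+277.5/8-.5)],t['K'],t['D'],t['T'],113))
print(finish_job())"
```

```text
[[416.50689527 106.70498069]]
the job is handed in; nothing more can be done
None
```

All five things are on their places, set down in the order you listed: jar, metal block, tip box, purple rack, green rack. I handed the job in at about 32 s, with the gripper open and clear of everything.

Offsets from each place's centre, measured in top-camera pictures after release:

| Thing | Position error | Angle error |
|---|---|---|
| Jar | about 1 mm | – |
| Metal block | about 1.4 mm | under 0.5° |
| Tip box | under 0.5 mm | about 0.1° |
| Purple rack | about 0.1 mm | about 0.4° |
| Green rack | about 0.2 mm | about 0.4° |

- **Last pictures:** the last top and scene pictures show all five upright and in place. The jar and the green rack were measured again at that point. The block, tip box and purple rack were measured once, just after each was set down.
- **Disagreement between cameras:** the wrist camera read the orange, green and purple mats' y about 2–3 mm lower than the top camera. For the two racks I therefore compared rack and mat within the same wrist picture before letting go.
- **Measured tool position:** it wandered by 1–2 mm and took a few steps to settle, so I lowered each thing the last millimetres until the force reading showed contact.

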